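Put the returned pile of colour samples back in its holders

TASK

A customer has brought back a pile of colour samples. Take the pile apart from the top and put each piece back where it belongs: the tester pot upright and fully down in the empty well of the pot rack, and the three colour fans lying flat, cover up and fully home, each in the cradle made for its size and marked with its colours. Set things down rather than dropping them, do not knock the pile over, and leave the two pots already in the rack where they stand.

Things in the scene. Friction and masses are not known exactly. Their poses are not given: they have to be found in the camera images.
- teal_pot_centre (a point): tester pot with an orange and black label, black screw collar and teal lid top, the top of the pile; 60 mm tall, body 46 mm across up to 46 mm from its base, lid 49 mm across above that. This point: on its axis, 30 mm above its base; z up the axis
- pocket_fan_centre (a point): small pocket colour fan, cover half red, half dark navy; 95 x 54 x 15 mm (x along it, y across, z up). Grasp it across its 54 mm width. Second from the top of the pile, under the pot. This point: its centre, 7 mm above its underside, which is the height of this point above a surface it lies on
- rainbow_fan_centre (a point): thin rainbow colour fan, cover striped navy (far end), yellow, green, blue, purple, red, orange; 182 x 53 x 16 mm (x along it, y across, z up). Grasp it across its 53 mm width. Third from the top, under the pocket fan; one rigid piece (its leaves do not swing). This point: its centre, 8 mm above its underside, which is the height of this point above a surface it lies on
- sleeved_fan_centre (a point): long thick colour fan in a clear sleeve, plain pale grey cover, white leaf edges; 221 x 55 x 49 mm (x along it, y across, z up). Grasp it across its 55 mm width. Bottom of the pile, lying on the counter; 0.39 kg or so. This point: its centre, 24 mm above its underside, which is the height of this point above a surface it lies on
- pot_rack_well (a point): White bar-shaped rack, fixed to the counter, 228 x 76 x 18 mm, with three round wells 52 mm across, 10 mm deep, in a row along its x, 75 mm apart; the outer two hold the red and cream pots, the middle one is empty with a teal disc in it. Point: centre of the empty well's floor, 8 mm above the counter; x along the row, z up. Fingers have room across the row (y)
- pocket_cradle_seat (a point): White cradle for the pocket fan, fixed to the counter; grey felt floor, 106 x 64 mm inside (5 mm spare all round). U-shaped end cups, 25 mm long, walls 4 mm thick, 11 mm above the floor; between the cups the long sides are open for fingers, only a 44 mm wide waist joins them. Red and navy chips on the -x end. Point: centre of the floor, 6 mm above the counter; x along it, z up
- rainbow_cradle_seat (a point): White cradle for the rainbow fan, fixed to the counter; grey felt floor, 192 x 64 mm inside (5 mm spare all round). U-shaped end cups, 61 mm long, walls 4 mm thick, 12 mm above the floor; between the cups the long sides are open for fingers, only a 44 mm wide waist joins them. Six rainbow chips on the -x end. Point: centre of the floor, 6 mm above the counter; x along it, z up
- sleeved_cradle_seat (a point): White cradle for the long sleeved fan, fixed to the counter; grey felt floor, 232 x 65 mm inside (5 mm spare all round). U-shaped end cups, 81 mm long, walls 4 mm thick, 22 mm above the floor; between the cups the long sides are open for fingers, only a 45 mm wide waist joins them. One plain grey chip on the -x end. Point: centre of the floor, 6 mm above the counter; x along it, z up
- red_pot_centre (a point): red tester pot (same size as the other) standing in the rack's well on the rack's -x side; leave it. This point: on its axis, 30 mm above its base
- cream_pot_centre (a point): green and blue tester pot with cream lid standing in the rack's well on the rack's +x side; leave it. This point: on its axis, 30 mm above its base
There are look-alikes about, which are no part of the job. Leave any pink look-alike of the part that bears pot_rack_well alone.

How it is judged (in metres and radians):
At the end, for the whole second after the job is handed in: Teal pot upright on the floor of the rack's middle well (within 8 mm; height 4 mm); each fan flat, cover up, on the floor of its own cradle (within 10 mm; height 4 mm; 0.2 rad, either way round); red and cream pots still in their wells (moved under 12 mm); all at rest (horizontal distance between teal_pot_centre and pot_rack_well below 0.008 m and z of teal_pot_centre in the frame of pot_rack_well between 0.025 and 0.034 m and angle between each of teal_pot_centre, pocket_fan_centre, rainbow_fan_centre, sleeved_fan_centre's own z axis and vertical below 0.1 rad and linear speed of each of teal_pot, pocket_fan, rainbow_fan, sleeved_fan below 0.02 m/s and horizontal distance between pocket_fan_centre and pocket_cradle_seat below 0.01 m and z of pocket_fan_centre in the frame of pocket_cradle_seat between 0.0023 and 0.0113 m and angle between the x axis of pocket_fan_centre and the x axis of pocket_cradle_seat, either way round below 0.2 rad and horizontal distance between rainbow_fan_centre and rainbow_cradle_seat below 0.01 m and z of rainbow_fan_centre in the frame of rainbow_cradle_seat between 0.0028 and 0.0118 m and angle between the x axis of rainbow_fan_centre and the x axis of rainbow_cradle_seat, either way round below 0.2 rad and horizontal distance between sleeved_fan_centre and sleeved_cradle_seat below 0.01 m and z of sleeved_fan_centre in the frame of sleeved_cradle_seat between 0.0193 and 0.0283 m and angle between the x axis of sleeved_fan_centre and the x axis of sleeved_cradle_seat, either way round below 0.2 rad and distance of each of red_pot_centre, cream_pot_centre from where it was at the start of the episode below 0.012 m and angle between each of red_pot_centre, cream_pot_centre's own z axis and vertical below 0.15 rad); the robot touches nothing.
It fails at once if a piece of the pile is dropped or falls freely (faster than 0.7 m/s, a fall of about 25 mm, without the fingers on it) ((linear speed of teal_pot above 0.7 m/s and contact force between the fingers and teal_pot below 0.05 N) or (linear speed of pocket_fan above 0.7 m/s and contact force between the fingers and pocket_fan below 0.05 N) or (linear speed of rainbow_fan above 0.7 m/s and contact force between the fingers and rainbow_fan below 0.05 N) or (linear speed of sleeved_fan above 0.7 m/s and contact force between the fingers and sleeved_fan below 0.05 N)).
It fails at once if the red or the cream pot is knocked over or taken out of its well (moved 12 mm or more, or tipped) (not (distance of each of red_pot_centre, cream_pot_centre from where it was at the start of the episode below 0.012 m and angle between each of red_pot_centre, cream_pot_centre's own z axis and vertical below 0.15 rad)).
It also fails if it takes over 122 s, if anything falls off the work surface, if the arm or the gripper's body presses on something with over 40 N, if the wrist force passes 120 N, or if a joint passes its speed limit or range.

ROBOT

A 6-joint arm with a two-finger parallel gripper is mounted at the origin on the work surface; the furniture and walls round the work are solid. World frame = base frame: x ahead of the robot, y to its left, z up, the work surface at z = 0. Lengths are in mm, angles in rad, forces in N, time in s.
With the tool pointing down it reaches from about 275 to 1000 mm from the base axis. Payload 8.4 kg.
Tool frame: the origin (TCP) lies at the centre of the arm's flange, where the gripper is bolted on; the fingertips stand r.tip_extent ahead of it and the grasp point (between the pads) lies 155 mm ahead of it (r.tip_extent is the distance from the TCP to the fingertips, in mm); z points along the fingers, y is the direction in which the jaws open and shut (so a half turn about z gives the same grasp; the last joint's range is limited). The gripper opens to 85 mm and grips with 20 to 120 N. Pads are 22 mm wide; open, the fingers measure 114 mm over their backs; the gripper's body (76 mm by 85 mm) begins 54 mm behind the grasp point. The pads swing forward as they close: fully open they stand 13 mm farther back than shut.
Start: joints at [1.258, 0.353, 1.633, -0, 1.155, -0.002], TCP at [191.137, 595.06, 404.681] pointing down, gripper open.
Joint ranges: [-2.63, 2.63], [-0.92, 2.1], [0.06, 2.66], [-1.3, 4.44], [0, 2.69], [-3.02, 3.02]. Speed limits (rad/s): [2.22, 2.22, 2.79, 3.14, 3.14, 3.14].

INTERFACE

Orientations are given as [roll, pitch, yaw] about the fixed x, y, z axes, in that order (R = Rz(yaw) Ry(pitch) Rx(roll)).
In Python, from rig import sense, grab_frame, job, r gives the robot as it stands. The module is installed in compiled form; this text tells all that it offers.
- The arm moves only by the shell command python3 -m creep 'ROWS' [FORCE]. ROWS is JSON, a list of rows, each a list of 7 numbers: the turn, a rotation vector about the tool's x, y, z in rad, then the shift along the tool's x, y, z in mm, then the closure, from 0 (fully open) to 1 (shut). In form: [[wx, wy, wz, dx, dy, dz, fingers], ...]. A call has 1 to 10 rows; each row shifts and turns the pose as measured when the row begins, along the tool's axes as they then stand; what a row does not reach is not made up. A row lasts 1/12 s, in which the tool goes at most 41.7 mm and 7.16 degrees, less where a joint would pass 70% of its speed; a pose out of reach is approached as far as the arm can. A call with a gripper value outside its range is refused whole. The fingers move at their own pace and stop on an object; FORCE is the grip in N (left out, the last holds). Time passes only in rows, so rows that do not move let the fingers close. It gives the time, the measured TCP pose, the force and the opening at its end, in the units of the state.
- sense(): the state, without advancing time (a new reading comes with each control period).
- grab_frame(name): name is "side" or "top"; returns a dict with "color" (400x640x3 uint8, red, green, blue), "mtx" (3x3 intrinsics, pixels), "T" (4x4, takes a point from camera to world coordinates). Camera axes: x right, y down, z forward; pixel columns grow to the right and rows downward; lengths in mm; the calibration is good to about 2 mm. A picture is of the moment at which its call begins. There is no depth.
- job.sign_off(): hands the job in, once; it reports no verdict.
The state is a dict: "clock": time; "qpos": joint angles; "qvel": joint speeds; "joint_efforts": joint torques, N m; "eef_pos": TCP position; "tcp_rot": TCP orientation; "contact_force": force on the tool from outside, world axes, zero at the start; "wrist_torque": the same for the moment, N m; "opening": opening from 0.0 (shut) to 1.0 (fully open).
Only numpy, scipy, OpenCV 4.12 (cv2) and the standard library are available. Lean on these libraries where they do the work, as an engineer would, in place of code of your own. Each camera call takes 0.05 s, during which the arm holds its last target.

## Working session

There is one attempt and no reset: what is moved stays moved. The work goes in short steps, Python scripts to look and compute and a shell command to move; the robot and the scene stay as the last step left them, time stands still between calls to the robot, and variables do not carry over. Pictures are saved under pics/ and viewed, and the job is handed in when it is done.

```bash
mkdir -p pics; cat > h.py <<'E'
import numpy as np, cv2
from rig import sense, grab_frame, job, r
def save(name,fn,crop=None,s=1):
    f=grab_frame(name); im=f["color"][:,:,::-1]
    if crop: a,b,c,d=crop; im=im[b:d,a:c]
    if s!=1: im=cv2.resize(im,None,fx=s,fy=s,interpolation=cv2.INTER_CUBIC)
    cv2.imwrite("pics/"+fn,im); return f
def ray(f,u,v):
    K=np.array(f["mtx"]);T=np.array(f["T"])
    d=T[:3,:3]@np.linalg.solve(K,[u,v,1.]); return T[:3,3],d
def onz(f,u,v,z):
    o,d=ray(f,u,v); return o+d*(z-o[2])/d[2]
def proj(f,p):
    K=np.array(f["mtx"]);T=np.linalg.inv(np.array(f["T"]))
    c=T[:3,:3]@np.array(p,float)+T[:3,3]; q=K@c; return q[:2]/q[2]
E
python3 - <<'E'
from h import *
np.set_printoptions(precision=3,suppress=True)
for n in("top","side"):
    f=save(n,n+"0.png"); np.save(n+"0.npy",f["color"]);print(n,np.array(f["mtx"]),np.array(f["T"]))
print(sense(),r.tip_extent)
E
```

```text
top [[486.149   0.    318.678]
 [  0.    486.149 205.379]
 [  0.      0.      1.   ]] [[  -0.001   -0.993    0.118  289.514]
 [  -1.       0.001    0.003    0.765]
 [  -0.003   -0.118   -0.993 1386.808]
 [   0.       0.       0.       1.   ]]
side [[519.699   0.    318.995]
 [  0.    519.699 196.838]
 [  0.      0.      1.   ]] [[    0.956    -0.18      0.232    85.485]
 [   -0.293    -0.528     0.797 -1227.483]
 [   -0.021    -0.83     -0.557   966.204]
 [    0.        0.        0.        1.   ]]
{'clock': 0.1, 'qpos': array([ 1.258,  0.354,  1.634,  0.   ,  1.155, -0.002]), 'qvel': array([-0.   , -0.004, -0.003, -0.001,  0.   ,  0.   ]), 'joint_efforts': array([ -0.   , -60.635, -34.282,  -0.   ,   0.004,  -0.   ]), 'eef_pos': array([191.066, 594.854, 404.041]), 'tcp_rot': array([-3.14 , -0.   ,  2.831]), 'contact_force': array([-0.544, -0.579,  0.045]), 'wrist_torque': array([ 0.028, -0.015,  0.04 ]), 'opening': 1.0032316451360321} 173.4
```

View pics/top0.png

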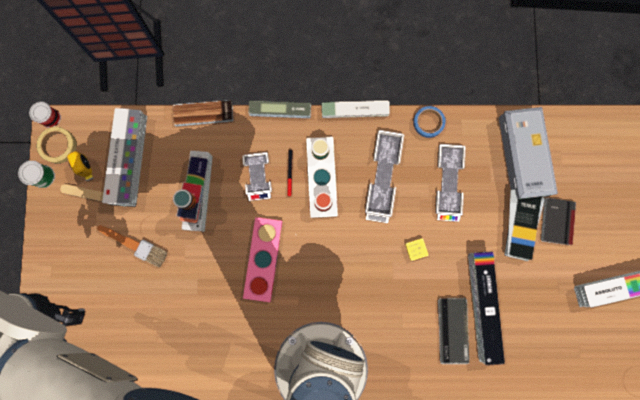

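View pics/side0.png

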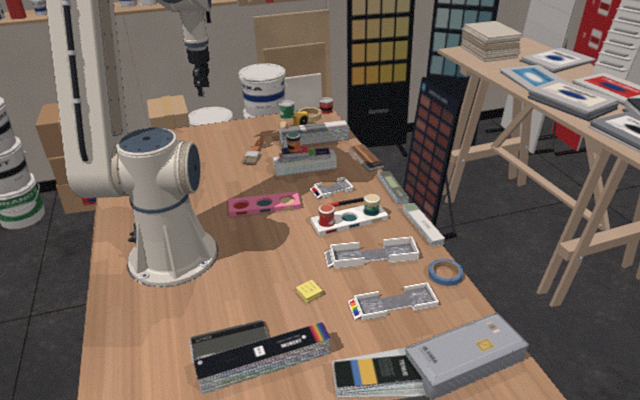

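Top view: pile at about (193,190), with the pot at (183,199). The pocket cradle is at (258,176), the white rack at (321,177), the long cradle at (384,176) and the rainbow cradle at (450,181). The pink look-alike rack is at (263,259). I'll take zoomed crops next.

```bash
python3 - <<'E'
import numpy as np,cv2
t=np.load("top0.npy")[:,:,::-1];s=np.load("side0.npy")[:,:,::-1]
def c(im,a,b,x,y,k,n):
    cv2.imwrite("pics/"+n,cv2.resize(im[b:y,a:x],None,fx=k,fy=k,interpolation=cv2.INTER_CUBIC))
c(t,160,140,250,240,6,"c1.png");c(t,235,120,475,230,3.3,"c2.png");c(s,240,110,420,330,2.7,"c3.png")
c(s,260,115,350,185,8,"c4.png")
E
```

```text
(no output)
```

View pics/c1.png

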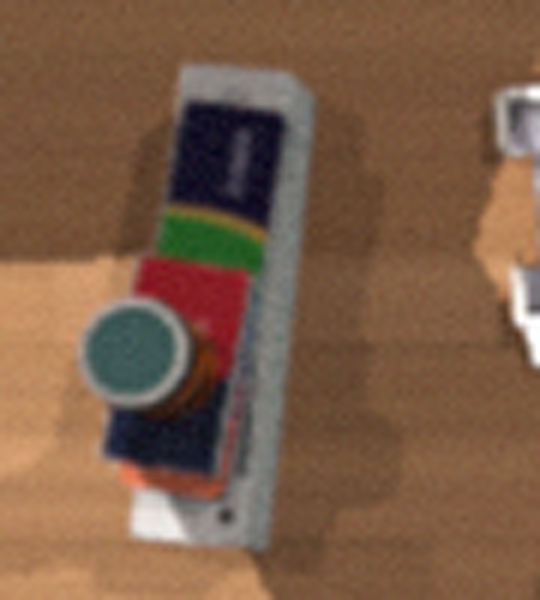

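View pics/c2.png

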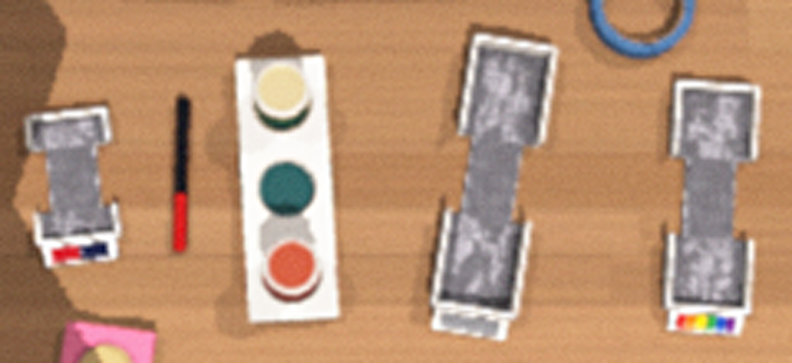

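View pics/c4.png

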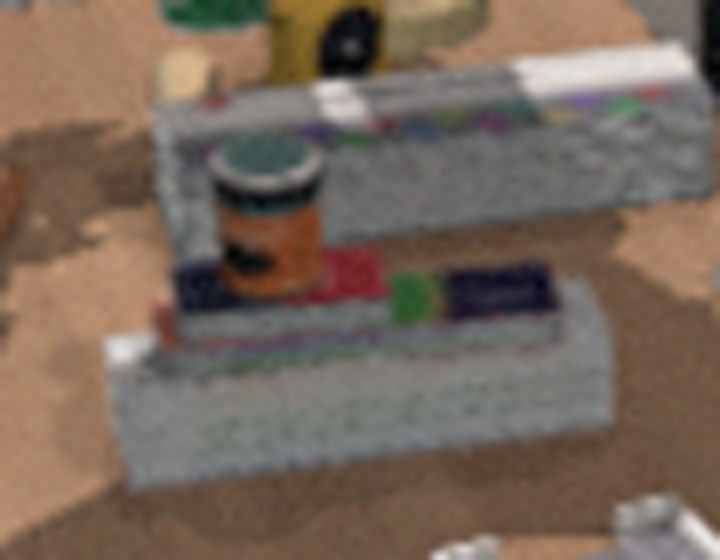

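View pics/c3.png

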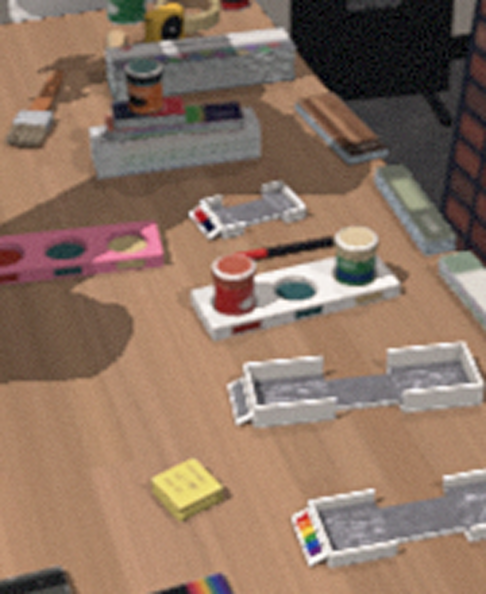

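```bash
python3 - <<'E'
import numpy as np,cv2
t=np.load("top0.npy")[:,:,::-1]
def c(im,a,b,x,y,k):
    o=cv2.resize(im[b:y,a:x],None,fx=k,fy=k,interpolation=cv2.INTER_CUBIC)
    for i in range(a,x,10): cv2.putText(o,str(i),((i-a)*k,8),0,.3,(0,255,255),1);cv2.line(o,((i-a)*k,0),((i-a)*k,(y-b)*k),(0,255,255),1) if 0 else cv2.line(o,((i-a)*k,10),((i-a)*k,14),(0,255,255),1)
    for i in range(b,y,10): cv2.putText(o,str(i),(0,(i-b)*k+3),0,.3,(0,255,255),1)
    return o
def w(n,*a): cv2.imwrite("pics/"+n,np.hstack(a))
w("d1.png",c(t,240,145,280,205,9),c(t,300,145,340,205,9))
w("d2.png",c(t,362,125,407,225,6),c(t,430,125,475,225,6))
w("d3.png",c(t,170,145,220,235,6))
E
```

```text
(no output)
```

View pics/d1.png

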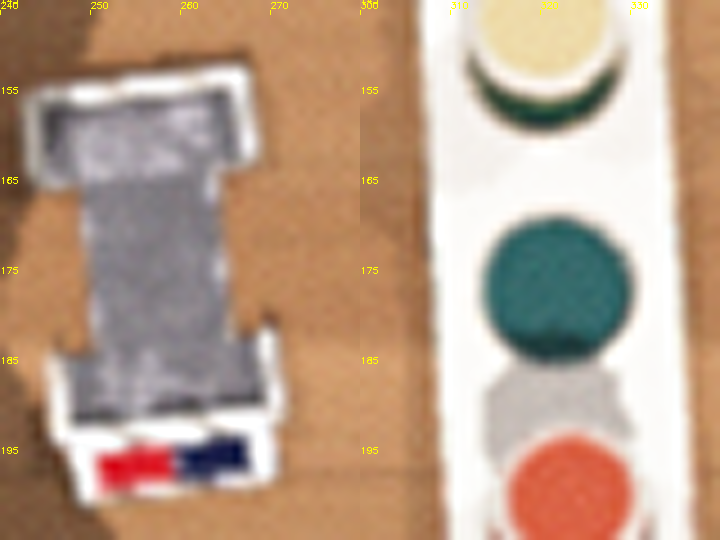

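View pics/d2.png

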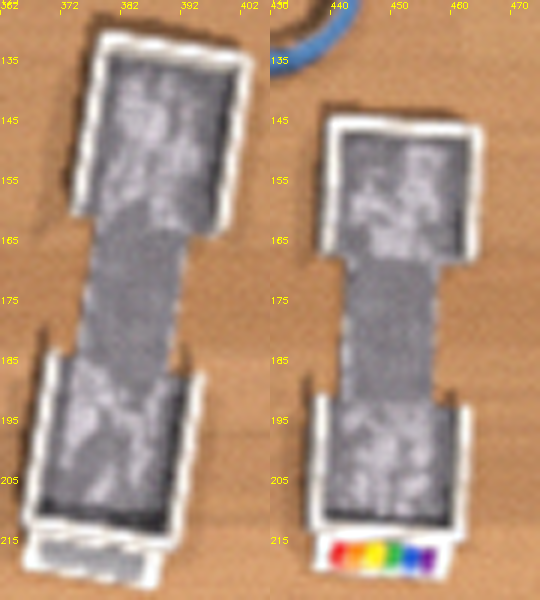

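View pics/d3.png

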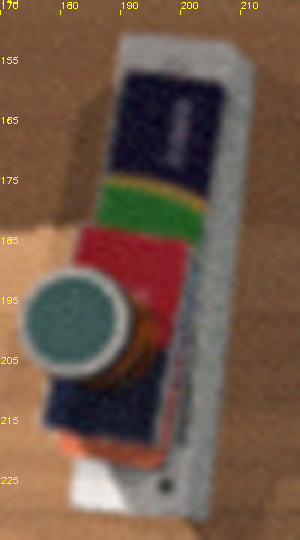

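```bash
cat > m.py <<'E'
from h import *
f=dict(mtx=[[486.149,0,318.678],[0,486.149,205.379],[0,0,1]]); f=grab_frame("top")
np.set_printoptions(precision=2,suppress=True)
def quad(n,o,k,z,*c):
    P=np.array([onz(f,o[0]+x/k-.5+.5/k,o[1]+y/k-.5+.5/k,z)[:2] for x,y in c])
    TL,TR,BL,BR=P
    ctr=P.mean(0); ax=(TL+TR-BL-BR)/2; ay=(TL+BL-TR-BR)/2
    print(n,ctr,"L",np.linalg.norm(ax),"W",np.linalg.norm(ay),"yaw",np.arctan2(ax[1],ax[0]),"yawW",np.arctan2(-ay[0],ay[1]))
quad("pocketcr",(240,145),9,17,(25,92),(250,65),(58,440),(285,418))
quad("sleevcr",(362,125),6,28,(100,30),(255,58),(25,530),(178,550))
quad("rainbcr",(430,125),6,18,(58,118),(212,127),(40,530),(195,540))
quad("pocket",(170,145),6,80,(77,228),(192,238),(42,425),(158,443))
quad("rainbow",(170,145),6,65,(123,72),(224,84),(60,447),(165,467))
quad("sleeved",(170,145),6,49,(118,35),(236,43),(72,505),(190,515))
print("pot",onz(f,170+75/6-.5,145+322/6-.5,140))
t=f["color"].astype(int)
hsv=cv2.cvtColor(f["color"],cv2.COLOR_RGB2HSV)
def blob(n,lo,hi,box,z):
    a,b,c,d=box; m=cv2.inRange(hsv[b:d,a:c],np.array(lo),np.array(hi))
    k,l,s,cc=cv2.connectedComponentsWithStats(m); i=1+s[1:,4].argmax()
    u,v=cc[i]+[a,b]; print(n,u,v,s[i],onz(f,u,v,z))
blob("well",(80,60,30),(105,255,255),(305,160,340,192),8)
blob("cream",(15,40,120),(35,255,255),(305,130,340,165),68)
blob("red",(0,120,120),(12,255,255),(305,185,340,215),68)
blob("potlid",(80,50,30),(105,255,255),(170,185,196,212),140)
E
python3 m.py
```

```text
pocketcr [547.39 182.32] L 113.84615515057816 W 72.20265436715641 yaw 0.10955829886732434 yawW 0.10861684553967921
sleevcr [ 544.36 -182.84] L 241.2763173171958 W 73.50245764100175 yaw -0.16610258097923516 yawW -0.1591588957919045
rainbcr [ 527.9  -371.27] L 199.23061119298634 W 73.35772190633561 yaw -0.07445951896976023 yawW -0.0635872441669013
pocket [460.17 356.3 ] L 92.5193739244399 W 52.8598050683985 yaw -0.1386030591882497 yawW -0.12184494067251944
rainbow [493.13 349.45] L 177.18118581451245 W 48.07199813254361 yaw -0.12875436131443838 yawW -0.15550959302553932
sleeved [492.68 348.48] L 221.40557017096407 W 55.09164130679991 yaw -0.06716670150889954 yawW -0.07769225479500892
pot [457.4  358.63 140.  ]
well 321.42622950819674 176.7486338797814 [  9  10  16  15 183] [536.9   -2.88   8.  ]
cream 319.76129032258063 146.23870967741937 [  8  10  15  14 155] [611.92   1.78  68.  ]
red 322.963768115942 199.92753623188406 [ 12   9  13  13 138] [461.82  -6.84  68.  ]
potlid 181.3169014084507 198.1056338028169 [  5   7  14  13 142] [457.56 360.4  140.  ]
```

```bash
cat > d.py <<'E'
import sys
from h import *
from scipy.spatial.transform import Rotation as Ro
x,y,z,yaw=map(float,sys.argv[1:5])   # yaw = object long-axis yaw; tool yaw = pi+yaw
s=sense(); R0=Ro.from_euler("xyz",s["tcp_rot"]); R1=Ro.from_euler("xyz",[np.pi,0,np.pi+yaw])
w=(R0.inv()*R1).as_rotvec(); d=np.array([x,y,z])-s["eef_pos"]
np.set_printoptions(precision=4,suppress=True)
print("t",s["clock"],"pos",s["eef_pos"],"rot",s["tcp_rot"],"open",s["opening"],"F",s["contact_force"])
print("turn",w,"shift(after turn)",R1.inv().apply(d),"shift(now)",R0.inv().apply(d))
E
python3 d.py 457.5 359.5 404 0.057
```

```text
t 0.15 pos [191.0775 594.9066 404.125 ] rot [-3.1405 -0.      2.8308] open 0.9994948363095084 F [-0.2411 -0.7574 -0.0074]
turn [-0.001  -0.0002 -0.3678] shift(after turn) [-252.5789 -250.2022    0.125 ] shift(now) [-325.6509 -142.6487    0.2738]
```

Things that could be taken for the teal pot, in the top view:
- The pot on the pile, at (182,198).
- The green-topped can, at (36,174).
- The pink rack's teal disc, at (263,259).
- The white rack's teal disc, at (321,177).

I choose (182,198). The close crop shows an orange and black label, black collar and teal lid, standing on the pocket fan.

The grey fan in the pile at (195,190) is also distinct from the multicolour sleeved one at (124,157) and the grey box at (527,150).

```bash
python3 -m creep '[[0,0,-0.09,-29,-19,0,0],[0,0,-0.09,-28,-22,0,0],[0,0,-0.09,-27,-24,0,0],[0,0,-0.09,-26,-26,0,0],[0,0,0,-25,-27,0,0],[0,0,0,-25,-27,0,0],[0,0,0,-25,-27,0,0],[0,0,0,-25,-27,0,0],[0,0,0,-25,-27,0,0],[0,0,0,-15,-15,0,0]]' 30; python3 d.py 457.5 359.5 330 0.057
```

```text
clock: 0.98
eef_pos: [439.0, 338.0, 401.4]
tcp_rot: [-3.14, -0.003, -3.065]
contact_force: [0.7, 0.8, -0.3]
opening: 1.001
t 0.9833 pos [438.9662 338.002  401.3749] rot [-3.14   -0.0029 -3.0651] open 1.0009283801808544 F [ 0.6558  0.7882 -0.2673]
turn [-0.0016 -0.0029  0.0195] shift(after turn) [-19.7284  20.4072  71.3749] shift(now) [-20.3271  20.1322  71.285 ]
```

```bash
python3 -m creep '[[0,-0.003,0.02,-10,10,20,0],[0,0,0,-7,7,20,0],[0,0,0,-3,3,20,0],[0,0,0,0,0,10,0],[0,0,0,0,0,0,0]]'; python3 d.py 457.5 359.5 267 0.057
```

```text
clock: 1.4
eef_pos: [463.6, 354.5, 329.7]
tcp_rot: [-3.14, 0.004, -3.094]
contact_force: [-0.7, -0.5, -0.4]
opening: 0.997
t 1.4 pos [463.5552 354.4692 329.7391] rot [-3.1405  0.0037 -3.0945] open 0.9973193118266174 F [-0.712  -0.4776 -0.3952]
turn [-0.0011  0.0037 -0.0099] shift(after turn) [ 5.7588  5.3676 62.7391] shift(now) [ 6.0423  5.3809 62.7112]
```

```bash
python3 -m creep '[[0,0.003,-0.01,6,5.4,0,0],[0,0,0,0,0,0,0],[0,0,0,0,0,0,0]]'; python3 d.py 457.5 359.5 267 0.057; python3 - <<'E'
from h import *
save("side","s1.png",(220,0,420,200),4)
E
```

```text
clock: 1.65
eef_pos: [455.9, 360.0, 330.4]
tcp_rot: [-3.14, -0.001, -3.083]
contact_force: [-0.3, -0.4, -0.4]
opening: 0.998
t 1.65 pos [455.9444 360.0094 330.4491] rot [-3.1397 -0.001  -3.0828] open 0.9984075401907194 F [-0.2952 -0.4114 -0.4448]
turn [-0.0019 -0.001   0.0018] shift(after turn) [-1.5241 -0.5972 63.4491] shift(now) [-1.5862 -0.4811 63.4485]
```

View pics/s1.png

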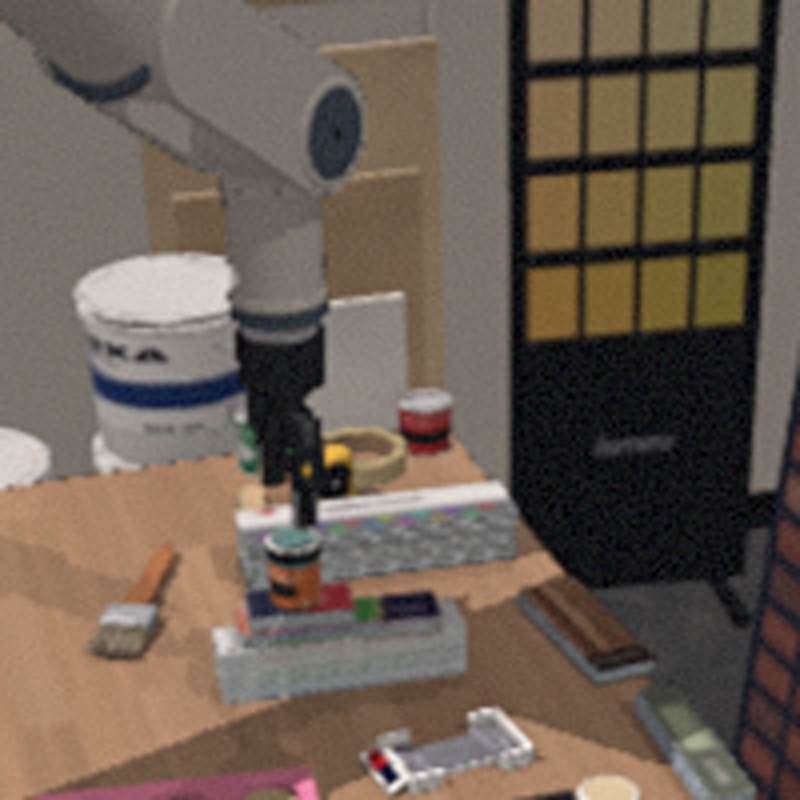

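The side crop shows the open fingers straddling the pot: near finger at crop (305,505), lid at (293,540). I'll descend now.

```bash
python3 -m creep '[[0,0,0,-1.5,-0.5,15,0],[0,0,0,0,0,15,0],[0,0,0,0,0,12,0],[0,0,0,0,0,10,0],[0,0,0,0,0,6,0],[0,0,0,0,0,4,0],[0,0,0,0,0,0,0]]'; python3 d.py 457.5 359.5 267 0.057; python3 - <<'E'
from h import *
save("side","s2.png",(260,90,350,190),8)
E
```

```text
clock: 2.28
eef_pos: [457.9, 361.6, 271.3]
tcp_rot: [3.138, 0.007, -3.08]
contact_force: [0.3, -0.1, -1.2]
opening: 1.001
t 2.2833 pos [457.9083 361.551  271.3123] rot [ 3.1377  0.0072 -3.0805] open 1.0012501526940507 F [ 0.3364 -0.0737 -1.1666]
turn [0.0039 0.0071 0.0041] shift(after turn) [ 0.5245 -2.0245  4.3123] shift(now) [ 0.5637 -2.0388  4.3005]
```

View pics/s2.png

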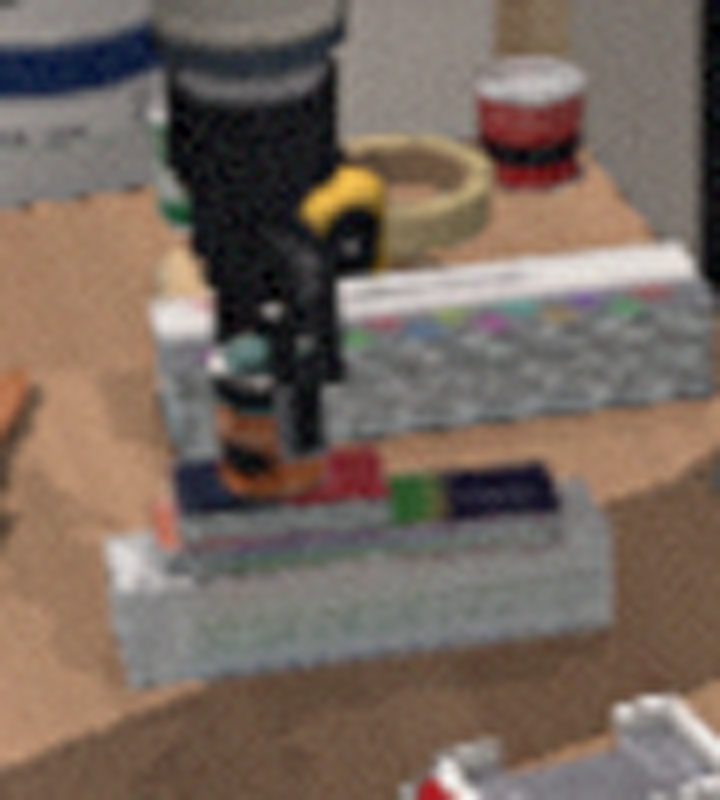

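Near finger beside the pot body, tip at crop (305,450), still above the fan. Final correction, then close.

```bash
python3 -m creep '[[0.004,0.005,0.004,0.5,-2,4,0],[0,0,0,0,0,0,0],[0,0,0,0,0,0,0.3],[0,0,0,0,0,0,0.6],[0,0,0,0,0,0,0.8],[0,0,0,0,0,0,0.8],[0,0,0,0,0,0,0.8],[0,0,0,0,0,0,0.8]]' 30; python3 d.py 457.5 359.5 267 0.057
```

```text
clock: 3.0
eef_pos: [458.4, 359.8, 269.4]
tcp_rot: [3.14, 0.005, -3.085]
contact_force: [1.0, 0.1, -0.1]
opening: 0.563
t 3.0 pos [458.4086 359.8302 269.4244] rot [ 3.1402  0.0046 -3.0851] open 0.5631159715418645 F [ 0.9517  0.0829 -0.0824]
turn [ 0.0014  0.0046 -0.0005] shift(after turn) [ 0.9259 -0.2779  2.4244] shift(now) [ 0.9368 -0.2818  2.4197]
```

```bash
python3 -m creep '[[0,0,0,0,0,0,0.8],[0,0,0,0,0,-5,0.8],[0,0,0,0,0,-10,0.8],[0,0,0,0,0,-20,0.8],[0,0,0,0,0,-25,0.8],[0,0,0,0,0,-15,0.8],[0,0,0,0,0,0,0.8]]' 40; python3 d.py 536.9 -2.7 340 0.057; python3 - <<'E'
from h import *
save("side","s3.png",(260,60,350,180),6)
E
```

```text
clock: 3.58
eef_pos: [457.5, 359.4, 349.1]
tcp_rot: [-3.141, 0.002, -3.085]
contact_force: [0.4, -0.0, -0.1]
opening: 0.562
t 3.5833 pos [457.5393 359.3953 349.1448] rot [-3.1413  0.002  -3.085 ] open 0.5619336087118573 F [ 0.4313 -0.0077 -0.1389]
turn [-0.0003  0.002  -0.0004] shift(after turn) [ -58.6036 -366.0283    9.1448] shift(now) [ -58.7304 -366.0022    9.3732]
```

View pics/s3.png

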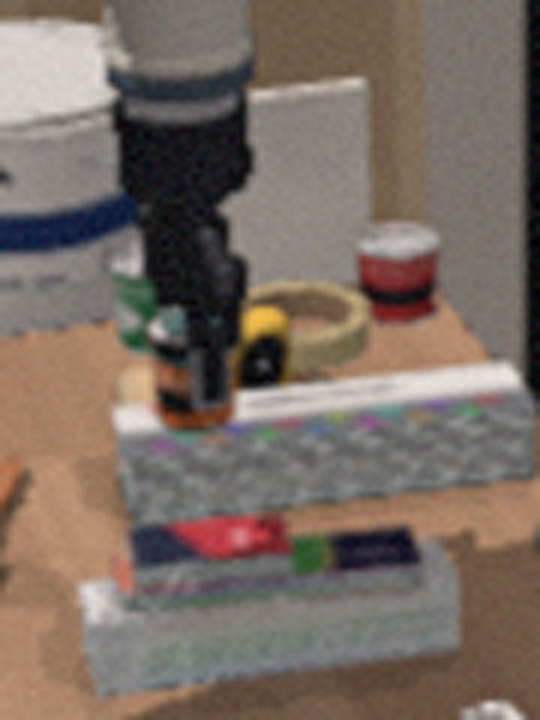

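Pot lifted cleanly, and the pile is undisturbed (crop: pot (195,375), fans still stacked at (210,560)). Next, carry it to the rack.

```bash
python3 -m creep '[[0,0,0,-5,-25,0,0.8],[0,0,0,-6,-36,0,0.8],[0,0,0,-6,-38,0,0.8],[0,0,0,-6,-38,0,0.8],[0,0,0,-6,-38,0,0.8],[0,0,0,-6,-38,0,0.8],[0,0,0,-6,-38,0,0.8],[0,0,0,-6,-38,0,0.8],[0,0,0,-5,-25,0,0.8],[0,0,0,0,0,0,0.8]]'; python3 d.py 537.5 -2.7 340 0.057
```

```text
clock: 4.47
eef_pos: [526.8, 37.2, 341.3]
tcp_rot: [3.142, -0.003, -3.078]
contact_force: [0.1, 0.1, -1.6]
opening: 0.556
t 4.4667 pos [526.7944  37.1891 341.2686] rot [ 3.1416 -0.0027 -3.0778] open 0.5556740759607275 F [ 0.1371  0.1316 -1.6053]
turn [-0.     -0.0027  0.0068] shift(after turn) [ -8.4158 -40.4342   1.2686] shift(now) [ -8.1452 -40.4902   1.2463]
```

```bash
python3 -m creep '[[0,-0.003,0.007,-4,-20,0,0.8],[0,0,0,-3,-14,10,0.8],[0,0,0,-1,-6,15,0.8],[0,0,0,0,0,15,0.8],[0,0,0,0,0,10,0.8],[0,0,0,0,0,0,0.8],[0,0,0,0,0,0,0.8]]'; python3 d.py 537.5 -2.7 300 0.057; python3 - <<'E'
from h import *
save("side","s4.png",(280,120,420,260),4)
f=save("top","t4.png",(280,120,370,230),7)
print(proj(f,(536.9,-2.7,110)))
E
```

```text
clock: 5.05
eef_pos: [535.5, -4.9, 284.9]
tcp_rot: [3.14, -0.005, -3.09]
contact_force: [0.5, 0.8, -1.0]
opening: 0.563
t 5.05 pos [535.5249  -4.8959 284.9087] rot [ 3.1403 -0.0053 -3.09  ] open 0.5632712834740877 F [ 0.493   0.8399 -0.9564]
turn [ 0.0013 -0.0053 -0.0055] shift(after turn) [ -2.097    2.0798 -15.0913] shift(now) [ -2.0054   2.1101 -15.0996]
[321.45150492 169.98460738]
```

View pics/s4.png

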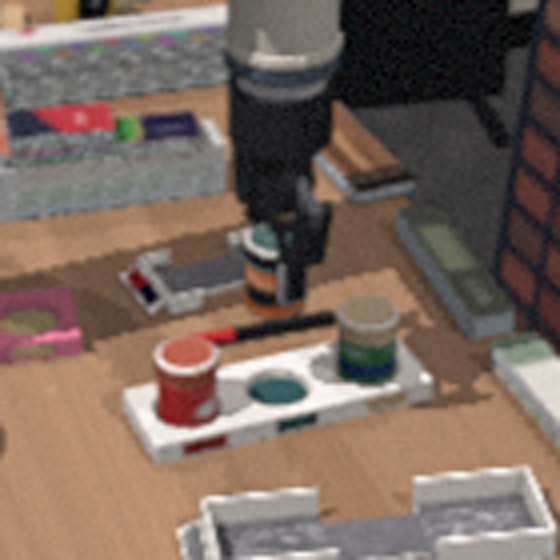

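View pics/t4.png

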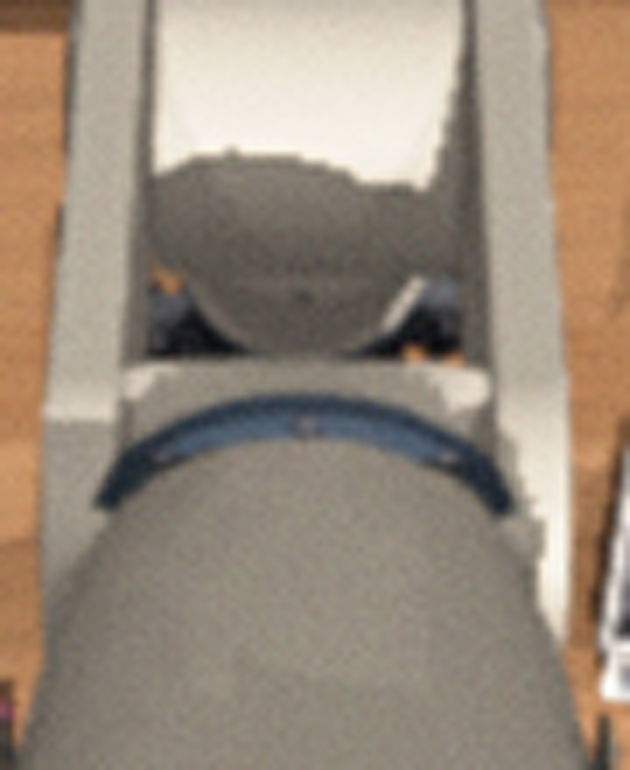

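```bash
python3 -m creep '[[0,-0.005,-0.005,-2,2,10,0.8],[0,0,0,0,0,10,0.8],[0,0,0,0,0,5,0.8],[0,0,0,0,0,0,0.8],[0,0,0,0,0,0,0.8]]'; python3 d.py 537.5 -2.7 260 0.057; python3 - <<'E'
from h import *
f=save("side","s5.png",(310,150,390,240),8)
s=sense()["eef_pos"]; b=s[2]-189.4
for p in [(s[0]-.6,s[1],b),(s[0]-.6,s[1],b+10),(536.9,-2.7,8),(461.8,-6.8,68),(611.9,1.8,68)]:
    q=proj(f,p); print(p,q,(q-[310,150]+.5)*8)
E
```

```text
clock: 5.57
eef_pos: [538.5, -1.2, 259.8]
tcp_rot: [3.141, 0.005, -3.082]
contact_force: [0.7, 0.5, -1.3]
opening: 0.562
t 5.5667 pos [538.5309  -1.2461 259.8494] rot [ 3.1405  0.0049 -3.0824] open 0.5623062377855433 F [ 0.6716  0.5011 -1.2606]
turn [0.0011 0.0049 0.0022] shift(after turn) [ 1.1121 -1.3928 -0.1506] shift(now) [ 1.1144 -1.3902 -0.1575]
(np.float64(537.8776680227782), np.float64(-1.2795922053089719), np.float64(70.51066435907816)) [349.24648632 201.64047554] [317.9718906  417.12380431]
(np.float64(537.8776680227782), np.float64(-1.2795922053089719), np.float64(80.51066435907816)) [349.2836172  198.92074334] [318.26893764 395.36594673]
(536.9, -2.7, 8) [348.87868814 218.53257945] [315.02950513 552.26063563]
(461.8, -6.8, 68) [325.99346447 207.93243566] [131.94771576 467.45948526]
(611.9, 1.8, 68) [371.51701355 197.40030356] [496.13610836 383.2024285 ]
```

View pics/s5.png

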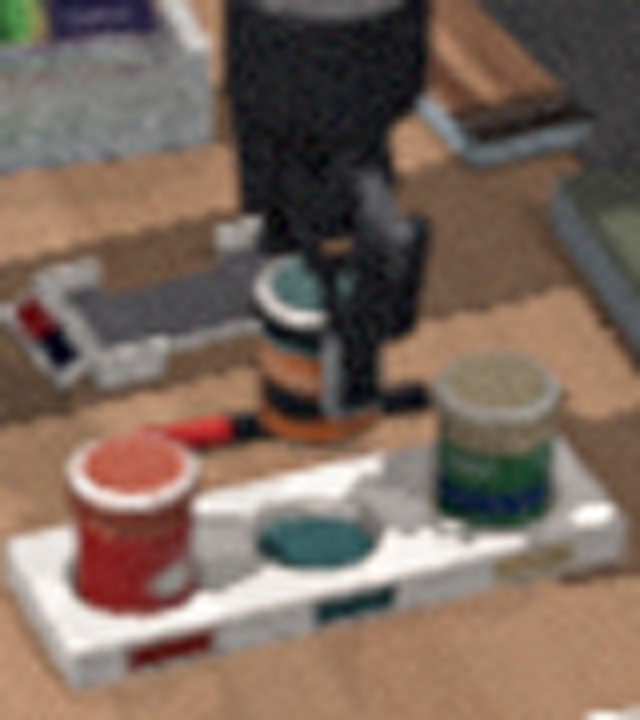

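Side crop: pot bottom centred at about crop (316,415) and well at (318,538), both matching prediction to within 1 mm. Lowering.

```bash
python3 -m creep '[[0,0.004,0.002,0.3,-1.4,0,0.8],[0,0,0,0,0,10,0.8],[0,0,0,0,0,12,0.8],[0,0,0,0,0,8,0.8],[0,0,0,0,0,5,0.8],[0,0,0,0,0,2,0.8],[0,0,0,0,0,0,0.8],[0,0,0,0,0,0,0.8]]'; python3 d.py 538.3 -2.7 198 0.057
```

```text
clock: 6.28
eef_pos: [538.2, -3.1, 218.6]
tcp_rot: [3.14, -0.0, -3.085]
contact_force: [-0.3, -0.8, -1.0]
opening: 0.564
t 6.2833 pos [538.2101  -3.052  218.5677] rot [ 3.1405 -0.0001 -3.0852] open 0.5642433307704048 F [-0.3394 -0.7564 -1.0083]
turn [ 0.0011 -0.0001 -0.0006] shift(after turn) [-0.1098  0.3463 20.5677] shift(now) [-0.1121  0.3237 20.568 ]
```

```bash
python3 -m creep '[[0,0,0,0,0,4,0.8],[0,0,0,0,0,4,0.8],[0,0,0,0,0,3,0.8],[0,0,0,0,0,3,0.8],[0,0,0,0,0,2,0.8],[0,0,0,0,0,0,0.8]]'; python3 d.py 538.3 -2.7 198 0.057; python3 - <<'E'
from h import *
f=save("side","s6.png",(310,150,390,240),8)
E
```

```text
clock: 6.78
eef_pos: [538.7, -3.0, 201.7]
tcp_rot: [3.141, 0.002, -3.085]
contact_force: [-0.0, -0.3, -0.3]
opening: 0.558
t 6.7833 pos [538.6687  -2.9861 201.7492] rot [ 3.1406  0.0016 -3.0851] open 0.5584558113499571 F [-0.01   -0.3354 -0.2814]
turn [ 0.001   0.0016 -0.0005] shift(after turn) [0.3518 0.3067 3.7492] shift(now) [0.358  0.3028 3.7489]
```

View pics/s6.png

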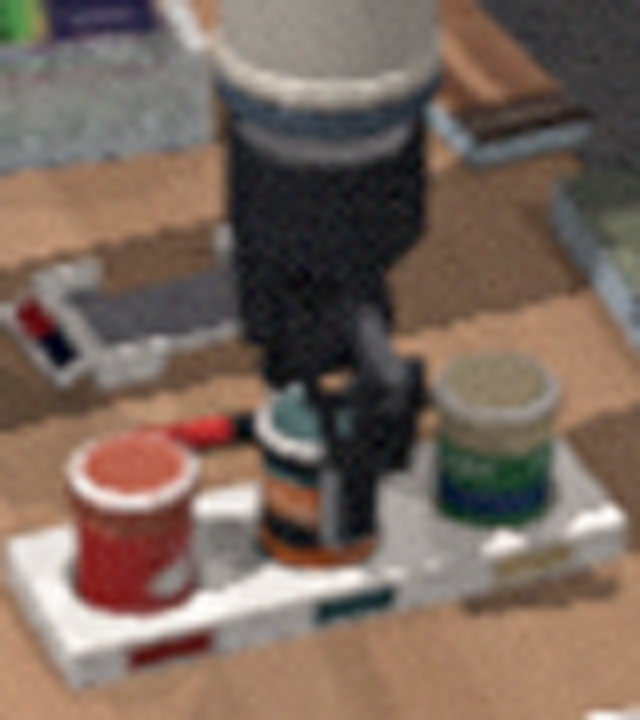

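```bash
python3 -m creep '[[0,0,0,0,0,2.5,0.8],[0,0,0,0,0,2,0.8],[0,0,0,0,0,1.5,0.8],[0,0,0,0,0,0,0.8]]'; python3 d.py 538.3 -2.7 198 0.057
```

```text
clock: 7.17
eef_pos: [539.6, -2.8, 199.1]
tcp_rot: [3.141, 0.004, -3.085]
contact_force: [-0.5, -0.2, -1.0]
opening: 0.559
t 7.1667 pos [539.6475  -2.8071 199.102 ] rot [ 3.1406  0.0041 -3.0851] open 0.5589972457907219 F [-0.4748 -0.1589 -1.0158]
turn [ 0.001   0.0041 -0.0005] shift(after turn) [1.3392 0.1837 1.102 ] shift(now) [1.3437 0.1818 1.0968]
```

```bash
python3 -m creep '[[0,0.004,0,1,0,2,0.8],[0,0,0,0,0,2,0.8],[0,0,0,0,0,2,0.8],[0,0,0,0,0,0,0.8]]'; python3 d.py 538.3 -2.7 198 0.057
```

```text
clock: 7.5
eef_pos: [540.5, -2.6, 199.3]
tcp_rot: [3.141, 0.006, -3.085]
contact_force: [0.1, -0.5, -0.7]
opening: 0.561
t 7.5 pos [540.5047  -2.5974 199.3053] rot [ 3.1408  0.0057 -3.0851] open 0.561385247557185 F [ 0.123  -0.4711 -0.6703]
turn [ 0.0008  0.0057 -0.0005] shift(after turn) [2.2069 0.0232 1.3053] shift(now) [2.2144 0.0211 1.2927]
```

```bash
python3 -m creep '[[0,0.006,0,2.2,0,4,0.8],[0,0,0,0,0,0,0.8]]'; python3 d.py 538.3 -2.7 198 0.057; python3 - <<'E'
from h import *
f=save("side","s7.png",(310,150,390,240),8)
E
```

```text
clock: 7.67
eef_pos: [540.8, -2.1, 198.6]
tcp_rot: [3.14, 0.008, -3.086]
contact_force: [-1.4, -0.7, -1.7]
opening: 0.56
t 7.6667 pos [540.8128  -2.1072 198.5614] rot [ 3.14    0.0076 -3.0861] open 0.5600000264293638 F [-1.4287 -0.7348 -1.714 ]
turn [ 0.0016  0.0076 -0.0015] shift(after turn) [ 2.5425 -0.4487  0.5614] shift(now) [ 2.546  -0.4533  0.5414]
```

View pics/s7.png

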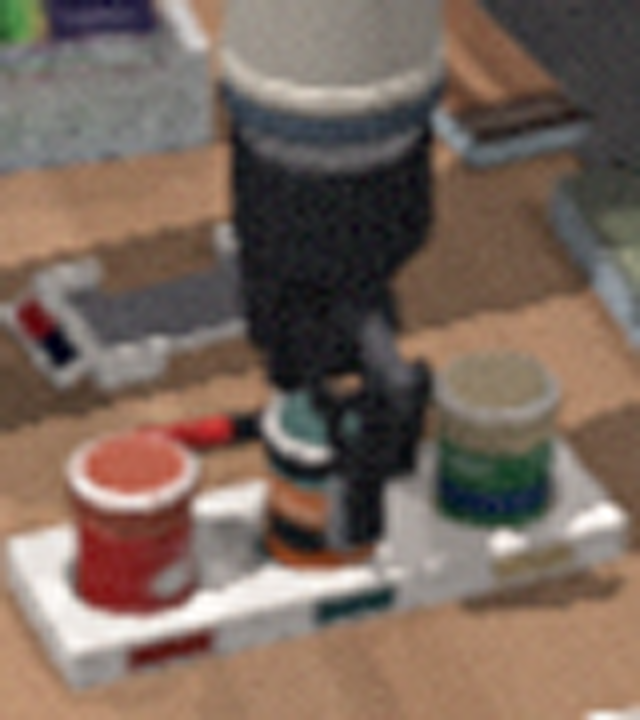

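The pot's bottom edge at crop (318,565) lies on the line between the seated red (135,608) and cream (497,522) bottoms, so it is down. Releasing.

```bash
python3 -m creep '[[0,0,0,0,0,0,0.4],[0,0,0,0,0,0,0.35],[0,0,0,0,0,0,0.2],[0,0,0,0,0,0,0.1],[0,0,0,0,0,0,0],[0,0,0,0,0,0,0],[0,0,0,0,0,-5,0],[0,0,0,0,0,-15,0],[0,0,0,0,0,-25,0],[0,0,0,0,0,-30,0]]'; python3 d.py 461 357 300 -0.13;python3 - <<'E'
from h import *
f=save("side","s8.png",(310,150,390,240),8)
E
```

```text
clock: 8.55
eef_pos: [537.0, -2.5, 268.1]
tcp_rot: [3.139, -0.008, -3.086]
contact_force: [0.5, 0.6, -0.1]
opening: 1.004
t 8.55 pos [537.0037  -2.4508 268.1452] rot [ 3.1394 -0.0076 -3.0859] open 1.004416124438619 F [ 0.5402  0.63   -0.052 ]
turn [ 0.0015 -0.0078  0.1857] shift(after turn) [121.9595 346.5651 -31.8548] shift(now) [ 56.1264 363.1912 -30.6293]
```

View pics/s8.png

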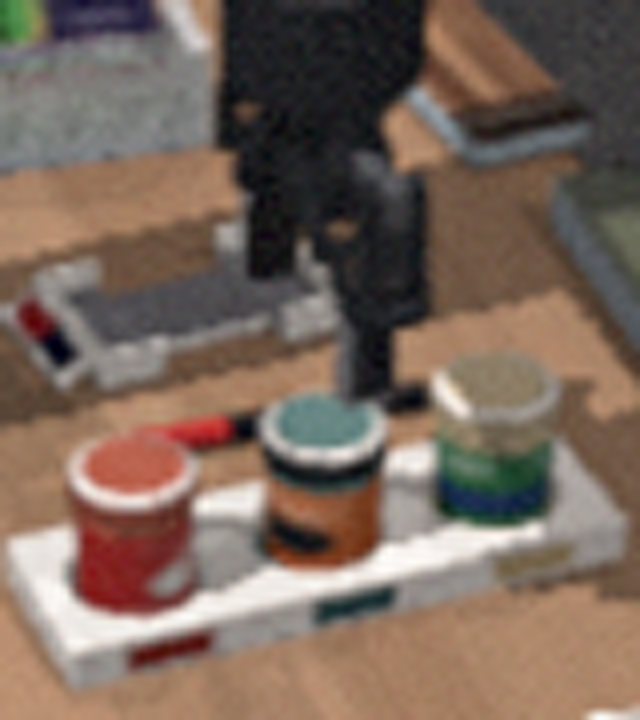

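```bash
python3 - <<'E'
from h import *
f=grab_frame("side")
o,d=ray(f,310+368/8-.5,150+398/8-.5)
for y in(-45,-50,-57):
    t=(y-o[1])/d[1]; print(y,o+d*t, 268.1-(o+d*t)[2])
E
python3 d.py 461 357 300 -0.13
```

```text
-45 [541.20153391 -45.         106.66356789] 161.43643211251162
-50 [539.27458672 -50.         110.29803974] 157.80196026073475
-57 [536.57686065 -57.         115.38630033] 152.71369966824716
t 8.65 pos [539.3252  -2.479  272.4494] rot [ 3.14    0.0018 -3.086 ] open 1.0031576476229982 F [ 0.6969  0.2605 -0.2671]
turn [0.0018 0.0017 0.1856] shift(after turn) [124.2651 346.292  -27.5506] shift(now) [ 58.1622 363.3229 -27.0678]
```

```bash
python3 -m creep '[[0,-0.007,0.05,5,20,-15,0],[0,0,0.05,7,35,-15,0],[0,0,0.05,9,37,0,0],[0,0,0.035,11,37,0,0],[0,0,0,13,36,0,0],[0,0,0,13,36,0,0],[0,0,0,13,36,0,0],[0,0,0,13,36,0,0],[0,0,0,13,36,0,0],[0,0,0,8,20,0,0]]'; python3 d.py 461 357 300 -0.13
```

```text
clock: 9.48
eef_pos: [465.1, 345.7, 306.0]
tcp_rot: [3.136, 0.017, 2.993]
contact_force: [0.5, -0.5, 0.4]
opening: 0.997
t 9.4833 pos [465.1422 345.6591 305.9722] rot [3.1358 0.0167 2.9928] open 0.9974747221309677 F [ 0.4584 -0.4774  0.3534]
turn [ 0.0057  0.0167 -0.0188] shift(after turn) [ 5.5774 10.7083  5.9722] shift(now) [ 5.8766 10.5672  5.9364]
```

```bash
python3 -m creep '[[0.005,0.014,-0.018,5,10,6,0],[0,0,0,0,0,10,0],[0,0,0,0,0,10,0],[0,0,0,0,0,0,0],[0,0,0,0,0,0,0]]'; python3 d.py 460.5 356.5 238 -0.13; python3 - <<'E'
from h import *
f=save("side","s9.png",(250,60,360,190),6)
f=save("top","t9.png",(150,120,260,240),6)
E
```

```text
clock: 9.9
eef_pos: [460.0, 358.5, 275.6]
tcp_rot: [-3.14, -0.0, 3.018]
contact_force: [-0.2, 0.2, 0.3]
opening: 1.002
t 9.9 pos [460.011  358.5332 275.6255] rot [-3.1401 -0.0004  3.0182] open 1.0015866389839927 F [-0.1896  0.1553  0.3266]
turn [-0.0015 -0.0004  0.0067] shift(after turn) [-0.7485 -1.9526 37.6255] shift(now) [-0.7508 -1.901  37.6281]
```

View pics/s9.png

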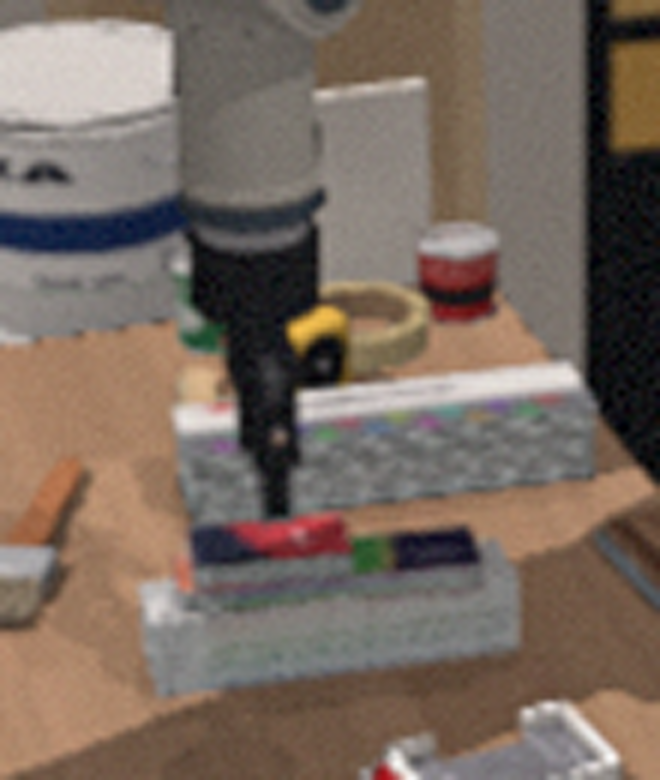

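View pics/t9.png

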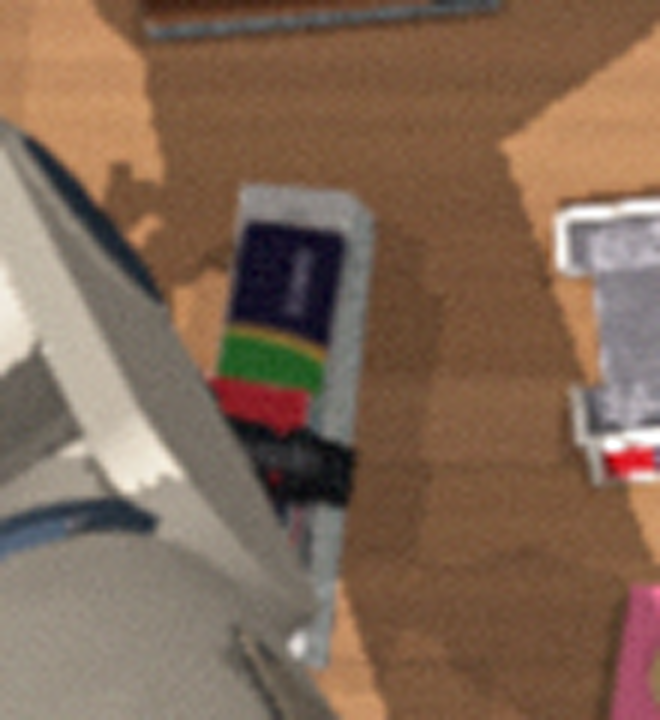

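The near finger hangs in front of the pocket fan's middle (side crop (278,515), fan spanning 193–352). Descending.

```bash
python3 -m creep '[[0,0,0.006,-0.7,-1.9,8,0],[0,0,0,0,0,10,0],[0,0,0,0,0,8,0],[0,0,0,0,0,6,0],[0,0,0,0,0,4,0],[0,0,0,0,0,2,0],[0,0,0,0,0,0,0]]'; python3 d.py 460.5 356.5 238 -0.13; python3 - <<'E'
from h import *
f=save("side","s10.png",(260,100,345,180),8)
E
```

```text
clock: 10.58
eef_pos: [462.0, 353.4, 234.5]
tcp_rot: [-3.141, 0.0, 3.007]
contact_force: [-0.4, 0.9, 0.2]
opening: 0.997
t 10.5833 pos [462.0186 353.4274 234.4725] rot [-3.1406  0.0005  3.0067] open 0.997215034388376 F [-0.4392  0.9342  0.1715]
turn [-0.001   0.0005 -0.0049] shift(after turn) [ 1.9041  2.8498 -3.5275] shift(now) [ 1.9164  2.8368 -3.5313]
```

View pics/s10.png

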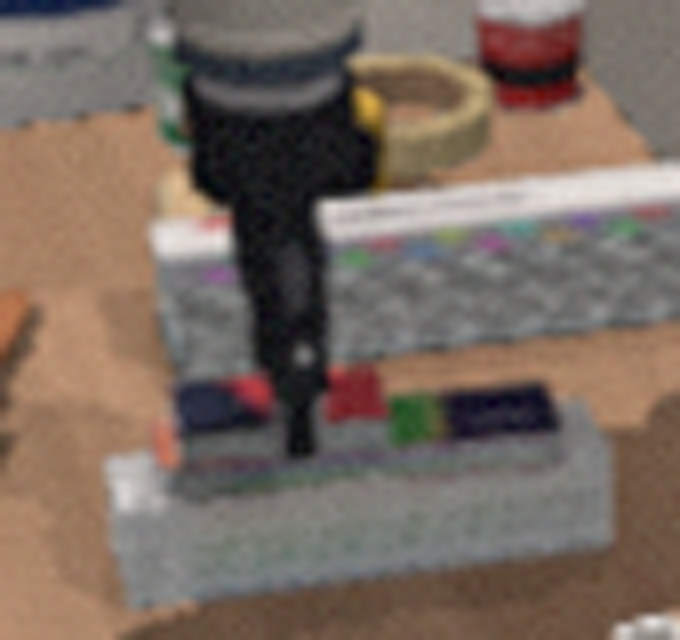

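```bash
python3 -m creep '[[0,0,-0.005,1.9,2.8,-3.5,0],[0,0,0,0,0,0,0.1],[0,0,0,0,0,0,0.2]]' 30; python3 d.py 460.5 356.5 238 -0.13; python3 - <<'E'
from h import *
f=save("side","s11.png",(260,100,345,180),8)
E
```

```text
clock: 10.88
eef_pos: [460.6, 357.2, 239.1]
tcp_rot: [-3.141, 0.001, 3.013]
contact_force: [0.1, 0.1, -0.1]
opening: 0.801
t 10.8833 pos [460.5509 357.218  239.0653] rot [-3.1413  0.0011  3.0126] open 0.8008831192457847 F [ 0.142   0.0537 -0.0606]
turn [-0.0003  0.0011  0.001 ] shift(after turn) [-0.0426 -0.7186  1.0653] shift(now) [-0.0407 -0.7182  1.0656]
```

View pics/s11.png

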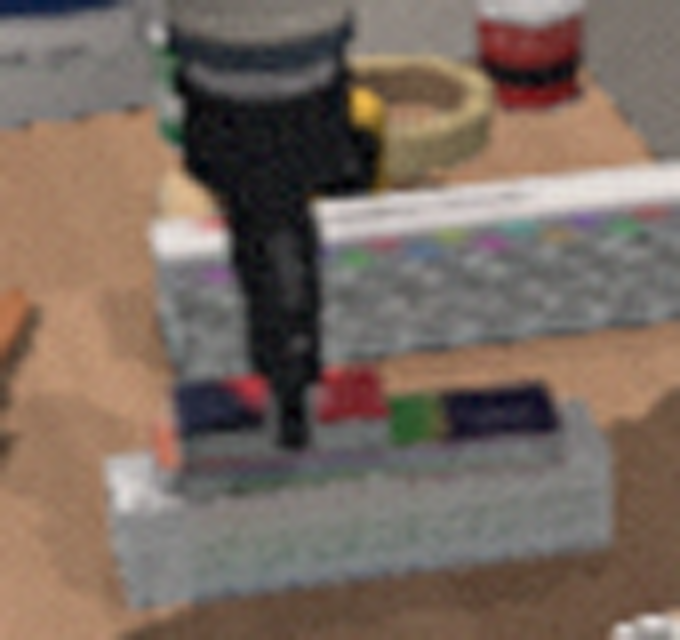

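```bash
python3 -m creep '[[0,0,0,0,-0.7,2.5,0.2],[0,0,0,0,0,0,0.3],[0,0,0,0,0,0,0.4],[0,0,0,0,0,0,0.6],[0,0,0,0,0,0,0.7],[0,0,0,0,0,0,0.7],[0,0,0,0,0,0,0.7]]' 40; python3 d.py 460.5 356.5 238 -0.13; python3 - <<'E'
from h import *
f=save("side","s12.png",(260,100,345,180),8)
E
```

```text
clock: 11.52
eef_pos: [460.7, 356.8, 237.7]
tcp_rot: [3.14, 0.003, 3.013]
contact_force: [-0.7, 0.4, 0.3]
opening: 0.624
t 11.5167 pos [460.7491 356.7996 237.7252] rot [3.1403 0.0027 3.0126] open 0.6242698989833108 F [-0.6918  0.4107  0.2531]
turn [0.0013 0.0027 0.001 ] shift(after turn) [ 0.2082 -0.3293 -0.2748] shift(now) [ 0.2078 -0.3288 -0.2758]
```

View pics/s12.png

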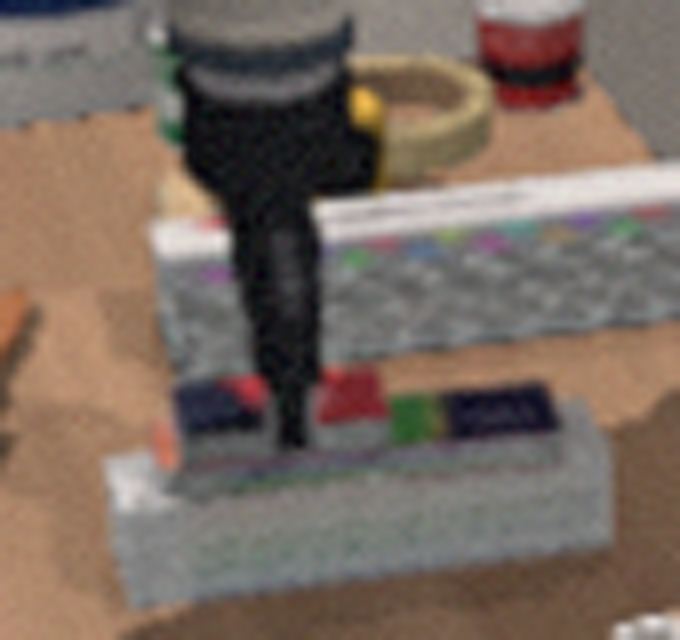

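```bash
python3 -m creep '[[0,0,0,0,0,-3,0.7],[0,0,0,0,0,-6,0.7],[0,0,0,0,0,-12,0.7],[0,0,0,0,0,-20,0.7],[0,0,0,0,0,-20,0.7],[0,0,0,0,0,0,0.7]]' 40; python3 d.py 547.4 182.3 290 0.109; python3 - <<'E'
from h import *
f=save("side","s13.png",(260,80,345,180),8)
E
```

```text
clock: 12.07
eef_pos: [460.2, 356.5, 302.8]
tcp_rot: [-3.141, 0.001, 3.013]
contact_force: [1.1, 0.8, 0.7]
opening: 0.621
t 12.0667 pos [460.2479 356.4635 302.7985] rot [-3.1408  0.0006  3.0126] open 0.6209420856645667 F [1.1028 0.7874 0.6559]
turn [-0.0009  0.0005 -0.238 ] shift(after turn) [ -67.6886 -182.6106   12.7985] shift(now) [-108.8319 -161.4901   12.9916]
```

View pics/s13.png

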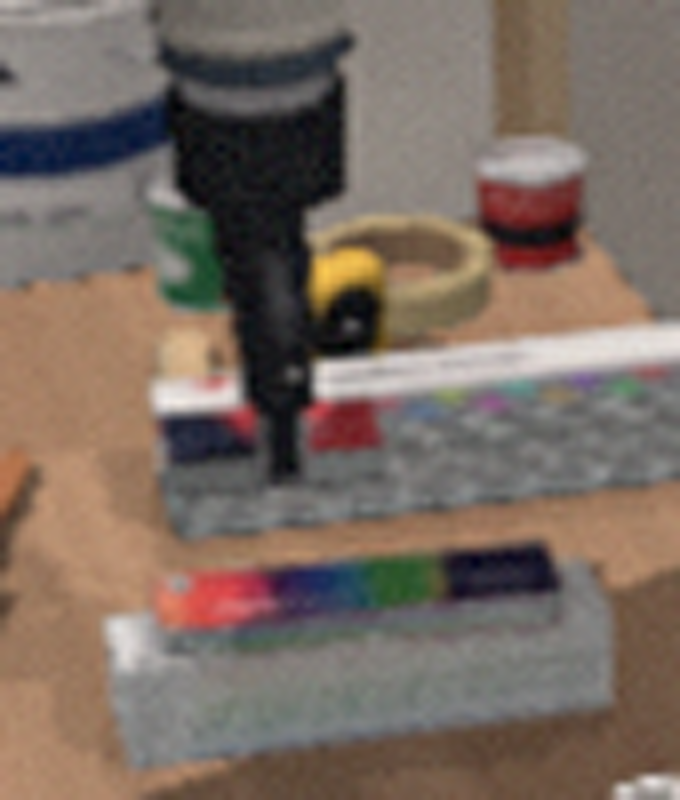

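The pocket fan is held level (crop (270,440)) and the rainbow fan is exposed and still in place. Next, carry it to the pocket cradle.

```bash
python3 -m creep '[[0,0,-0.04,-12,-18,0,0.7],[0,0,-0.06,-14,-28,0,0.7],[0,0,-0.06,-13,-30,0,0.7],[0,0,-0.06,-11,-31,0,0.7],[0,0,-0.02,-9,-30,0,0.7],[0,0,0,-7,-18,0,0.7],[0,0,0,0,0,0,0.7],[0,0,0,0,0,0,0.7]]'; python3 d.py 547.4 182.3 260 0.109
```

```text
clock: 12.78
eef_pos: [527.0, 194.9, 300.7]
tcp_rot: [-3.141, -0.001, -3.015]
contact_force: [0.2, -0.5, -0.4]
opening: 0.619
t 12.7833 pos [526.9876 194.8768 300.6867] rot [-3.1412 -0.0005 -3.0151] open 0.6193612544587367 F [ 0.2262 -0.5205 -0.3869]
turn [-0.0004 -0.0005  0.0175] shift(after turn) [-18.9231 -14.7227  40.6867] shift(now) [-18.6832 -15.0365  40.6829]
```

```bash
python3 -m creep '[[0,0,0.015,-10,-8,12,0.7],[0,0,0,-6,-4,14,0.7],[0,0,0,-2,-2,12,0.7],[0,0,0,0,0,5,0.7],[0,0,0,0,0,0,0.7],[0,0,0,0,0,0,0.7]]'; python3 d.py 547.4 182.3 240 0.109
```

```text
clock: 13.28
eef_pos: [544.9, 185.7, 253.0]
tcp_rot: [3.142, -0.004, -3.028]
contact_force: [0.2, 0.0, 0.1]
opening: 0.62
t 13.2833 pos [544.8862 185.6936 252.953 ] rot [ 3.1416 -0.0042 -3.0285] open 0.6199029369438948 F [0.1511 0.0195 0.0694]
turn [ 0.     -0.0042  0.0041] shift(after turn) [-2.1297 -3.6469 12.953 ] shift(now) [-2.1687 -3.6562 12.9439]
```

```bash
python3 -m creep '[[0,-0.004,0.004,-2.1,-3.6,8,0.7],[0,0,0,0,0,12,0.7],[0,0,0,0,0,8,0.7],[0,0,0,0,0,4,0.7],[0,0,0,0,0,0,0.7],[0,0,0,0,0,0,0.7]]'; python3 d.py 547.4 182.3 215 0.109;python3 - <<'E'
from h import *
f=save("side","s14.png",(300,120,370,205),9)
f2=save("top","t14.png",(220,120,310,220),7)
s=sense()["eef_pos"];z=s[2]-172.7
c,n=np.cos(.109),np.sin(.109)
for a,b,h in [(-47.5,-27,15),(47.5,-27,15),(-47.5,-27,0),(47.5,-27,0)]:
    p=(s[0]-.5+c*a-n*b,s[1]-.5+n*a+c*b,z+h); print("fan side",(proj(f,p)-[300,120]+.5)*9,"top",(proj(f2,p)-[220,120]+.5)*7)
for a,b in [(-57,-36),(57,-36),(-57,36),(57,36)]:
    p=(547.4+c*a-n*b,182.3+n*a+c*b,17); print("cr",(proj(f,p)-[300,120]+.5)*9)
E
```

```text
clock: 13.78
eef_pos: [546.7, 183.3, 217.8]
tcp_rot: [3.141, 0.0, -3.031]
contact_force: [0.4, 0.8, -0.4]
opening: 0.621
t 13.7833 pos [546.6673 183.3179 217.801 ] rot [ 3.1414  0.     -3.0309] open 0.6205069243415747 F [ 0.352   0.8209 -0.4397]
turn [0.0002 0.     0.0017] shift(after turn) [-0.6177 -1.0915  2.801 ] shift(now) [-0.6157 -1.0931  2.8008]
fan side [212.25319074 556.0513738 ] top [324.31102896 464.98556824]
fan side [447.42546132 497.74035207] top [301.24378742 230.43121167]
fan side [212.94299072 590.81807609] top [328.49056819 470.9328479 ]
fan side [446.97247904 532.18455466] top [305.64009338 238.88217218]
cr [203.81893662 674.4286645 ]
cr [482.94552102 602.81569965]
cr [127.70921629 578.97633587]
cr [399.82241704 511.46648505]
```

View pics/s14.png

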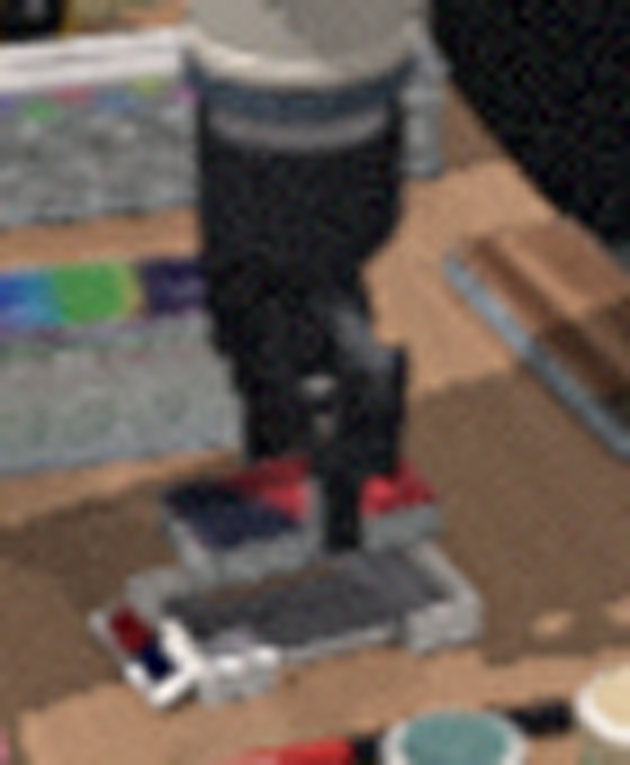

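View pics/t14.png

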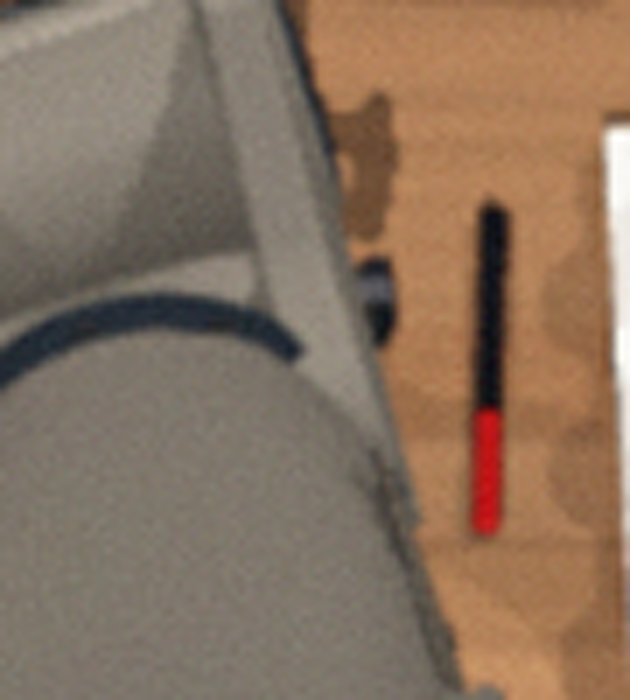

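Side crop: fan near edge corners at (203,550) and (438,503), about 1.5 mm towards -x of prediction relative to the cradle. I'll correct for that and lower.

```bash
python3 -m creep '[[0,0,0,-2.6,0,5,0.7],[0,0,0,0,0,7,0.7],[0,0,0,0,0,6,0.7],[0,0,0,0,0,0,0.7],[0,0,0,0,0,0,0.7]]'; python3 d.py 549.2 182.8 179 0.109
```

```text
clock: 14.3
eef_pos: [550.3, 183.8, 199.5]
tcp_rot: [3.141, 0.003, -3.031]
contact_force: [-0.4, 0.8, -0.8]
opening: 0.621
t 14.3 pos [550.3085 183.8188 199.4581] rot [ 3.1408  0.003  -3.031 ] open 0.6210970387760228 F [-0.4027  0.7646 -0.7511]
turn [0.0008 0.003  0.0016] shift(after turn) [ 1.2128 -0.8922 20.4581] shift(now) [ 1.2747 -0.9065 20.4537]
```

```bash
python3 -m creep '[[0,0.003,0.0016,1.2,-0.9,4,0.7],[0,0,0,0,0,5,0.7],[0,0,0,0,0,5,0.7],[0,0,0,0,0,3,0.7],[0,0,0,0,0,0,0.7]]'; python3 d.py 549.2 182.8 179 0.109;python3 - <<'E'
from h import *
f=save("side","s15.png",(300,120,370,205),9)
E
```

```text
clock: 14.72
eef_pos: [549.0, 182.6, 180.7]
tcp_rot: [3.141, -0.001, -3.033]
contact_force: [0.4, -0.5, -1.2]
opening: 0.617
t 14.7167 pos [549.0097 182.6335 180.6713] rot [ 3.1408 -0.0005 -3.0329] open 0.6173580693955265 F [ 0.369  -0.4683 -1.2488]
turn [ 0.0008 -0.0005 -0.0003] shift(after turn) [-0.2073  0.1448  1.6713] shift(now) [-0.2081  0.1435  1.6713]
```

View pics/s15.png

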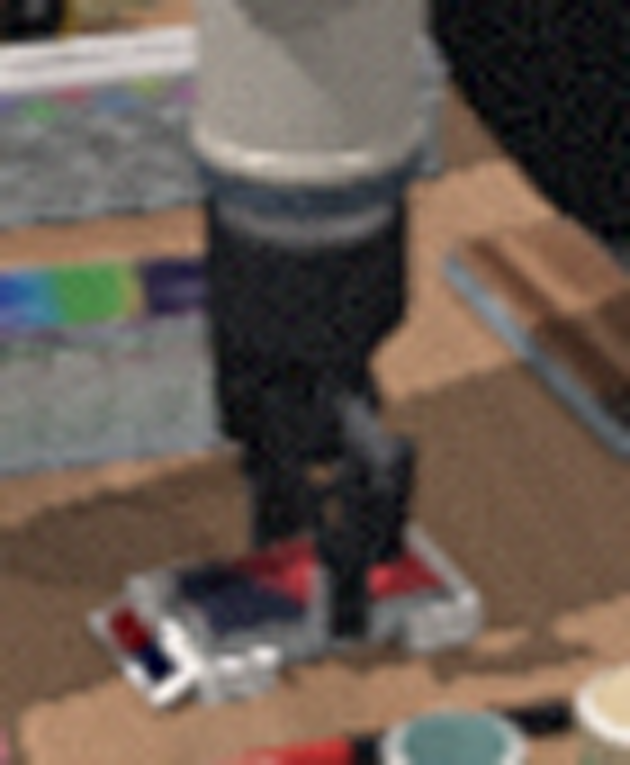

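The fan is inside both cups. A couple of mm further down, then release and retreat.

```bash
python3 -m creep '[[0,0,0,0,0,2,0.7],[0,0,0,0,0,2,0.7],[0,0,0,0,0,0,0.35],[0,0,0,0,0,0,0.3],[0,0,0,0,0,0,0.2],[0,0,0,0,0,0,0.1],[0,0,0,0,0,-5,0],[0,0,0,0,0,-20,0],[0,0,0,0,0,-30,0],[0,0,0,0,0,-30,0]]'; python3 d.py 492 349.5 290 -0.135
```

```text
clock: 15.6
eef_pos: [547.4, 182.1, 262.6]
tcp_rot: [-3.14, -0.01, -3.033]
contact_force: [0.5, -0.3, 1.4]
opening: 1.0
t 15.6 pos [547.3648 182.0574 262.5809] rot [-3.1403 -0.0103 -3.0328] open 0.9996122644780305 F [ 0.486  -0.2733  1.3812]
turn [-0.0025 -0.0101  0.2438] shift(after turn) [ 77.3972 158.4675 -27.4191] shift(now) [ 37.1373 172.4291 -27.2599]
```

```bash
python3 - <<'E'
from h import *
f=save("side","s16.png",(300,120,370,205),9)
f=save("top","t16.png",(160,130,300,240),5)
E
```

```text
(no output)
```

View pics/s16.png

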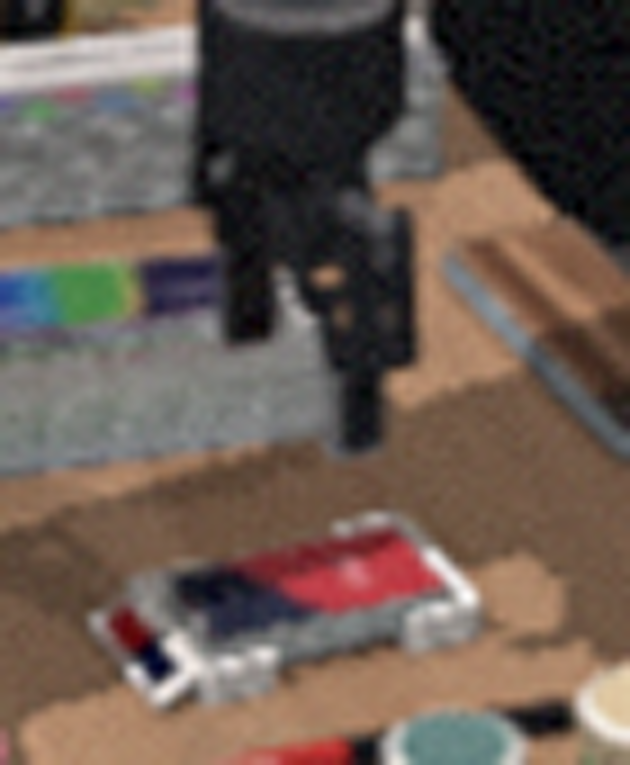

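View pics/t16.png

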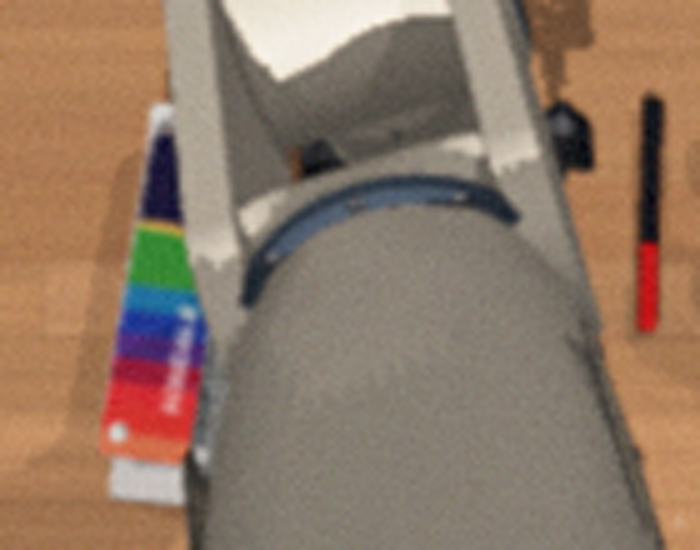

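Pocket fan sits in its cradle, cover up and flat (side crop (315,585)). I'll move aside for a clear top view of the rainbow fan.

```bash
python3 -m creep '[[0,0.01,0,0,-20,-10,0],[0,0,0,0,-30,-20,0],[0,0,0,0,-30,-20,0],[0,0,0,0,-30,-10,0],[0,0,0,0,-30,0,0],[0,0,0,0,-20,0,0],[0,0,0,0,0,0,0]]'; python3 - <<'E'
from h import *
f=grab_frame("top"); np.save("top17.npy",f["color"]); im=f["color"][:,:,::-1]
def c(a,b,x,y,k,n):cv2.imwrite("pics/"+n,cv2.resize(im[b:y,a:x],None,fx=k,fy=k,interpolation=cv2.INTER_CUBIC))
c(170,140,220,235,6,"t17.png"); c(235,145,280,205,9,"t17b.png")
E
```

```text
clock: 16.28
eef_pos: [568.0, 18.9, 329.8]
tcp_rot: [3.142, -0.008, -3.028]
contact_force: [1.2, -0.5, -0.5]
opening: 0.996
```

View pics/t17.png

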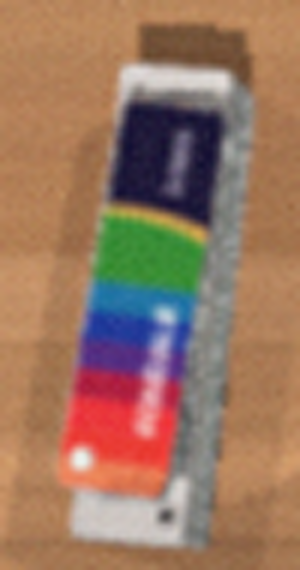

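View pics/t17b.png

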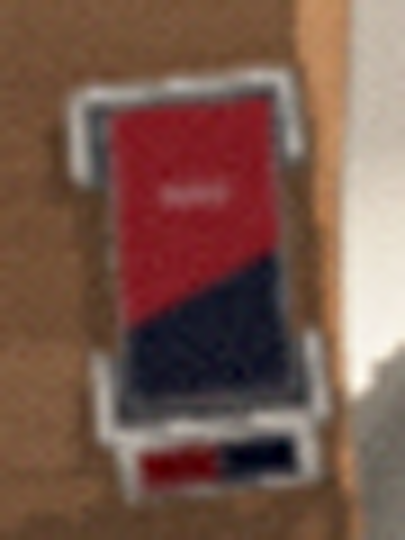

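```bash
sed -n '1,9p' m.py > m2.py; cat >> m2.py <<'E'
quad("rainbow",(170,140),6,65,(128,101),(227,112),(58,480),(167,497))
quad("pocketplaced",(235,145),9,21,(105,105),(273,95),(125,405),(302,392))
quad("pocketcr",(235,145),9,17,(70,88),(296,66),(101,440),(330,415))
quad("sleeved",(170,140),6,49,(120,65),(238,75),(72,538),(190,548))
E
python3 m2.py; python3 d.py 492 349.5 290 -0.135
```

```text
pocketcr [547.39 182.32] L 113.84615515057816 W 72.20265436715641 yaw 0.10955829886732434 yawW 0.10861684553967921
rainbow [493.14 348.52] L 178.7983772737648 W 48.35377221919732 yaw -0.13778664794293968 yawW -0.13536171289547727
pocketplaced [548.01 181.25] L 96.54921977120074 W 54.78188659043694 yaw 0.09498381265518163 yawW 0.06630953189763647
pocketcr [547.87 182.4 ] L 113.8035076987027 W 72.64925257951636 yaw 0.10542919587654427 yawW 0.10330485359147981
sleeved [491.75 347.98] L 222.36691474471456 W 55.139537375427494 yaw -0.07097026057649626 yawW -0.08631052579711276
t 16.3833 pos [567.5672  21.1939 329.356 ] rot [ 3.1404 -0.0094 -3.0273] open 0.9985192125573762 F [0.425  0.7773 0.297 ]
turn [ 0.     -0.0095  0.2493] shift(after turn) [119.0665 315.1483  39.356 ] shift(now) [ 37.2733 334.732   40.1164]
```

```bash
python3 -m creep '[[0,-0.009,0.06,5,20,0,0],[0,0,0.06,7,32,0,0],[0,0,0.06,9,34,0,0],[0,0,0.06,12,34,0,0],[0,0,0.01,14,33,0,0],[0,0,0,14,33,0,0],[0,0,0,14,33,0,0],[0,0,0,14,33,0,0],[0,0,0,8,20,0,0],[0,0,0,0,0,0,0]]'; python3 d.py 492.5 349 260 -0.137
```

```text
clock: 17.22
eef_pos: [482.5, 321.9, 325.2]
tcp_rot: [3.14, -0.006, 2.995]
contact_force: [-0.3, -0.3, -0.9]
opening: 1.002
t 17.2167 pos [482.4515 321.9258 325.2481] rot [ 3.14   -0.0062  2.9954] open 1.0018830886921957 F [-0.2733 -0.2602 -0.8702]
turn [ 0.0016 -0.0062 -0.0091] shift(after turn) [-6.2568 28.1929 65.2481] shift(now) [-6.4053 28.1459 65.2539]
```

```bash
python3 -m creep '[[0,-0.006,-0.009,-3,15,10,0],[0,0,0,-2,8,16,0],[0,0,0,-1,4,16,0],[0,0,0,0,0,10,0],[0,0,0,0,0,5,0],[0,0,0,0,0,0,0],[0,0,0,0,0,0,0]]'; python3 d.py 492.5 349 260 -0.137
```

```text
clock: 17.8
eef_pos: [487.0, 353.6, 263.9]
tcp_rot: [-3.141, -0.004, 3.015]
contact_force: [0.6, -0.7, 0.1]
opening: 0.997
t 17.8 pos [486.9773 353.5589 263.8856] rot [-3.1406 -0.0035  3.0151] open 0.9973387917393894 F [ 0.5652 -0.6702  0.119 ]
turn [-0.001  -0.0035  0.0105] shift(after turn) [-6.0936 -3.7619  3.8856] shift(now) [-6.0674 -3.8218  3.8681]
```

```bash
python3 -m creep '[[0,-0.0035,0.01,-6,-3.8,4,0],[0,0,0,0,0,0,0],[0,0,0,0,0,0,0]]'; python3 d.py 492.5 349 222 -0.137
```

```text
clock: 18.05
eef_pos: [493.3, 347.8, 261.0]
tcp_rot: [-3.141, 0.001, 3.003]
contact_force: [-0.2, -0.1, -0.3]
opening: 0.998
t 18.05 pos [493.2995 347.8197 260.9913] rot [-3.1413  0.0014  3.0032] open 0.9983081736199014 F [-0.1795 -0.1255 -0.3213]
turn [-0.0003  0.0014 -0.0014] shift(after turn) [ 0.9532  1.0601 38.9913] shift(now) [ 1.0095  1.0684 38.9897]
```

```bash
python3 -m creep '[[0,0,0,1,1,8,0],[0,0,0,0,0,10,0],[0,0,0,0,0,8,0],[0,0,0,0,0,5,0],[0,0,0,0,0,3,0],[0,0,0,0,0,0,0],[0,0,0,0,0,0,0]]'; python3 d.py 492.5 349 223 -0.137
```

```text
clock: 18.63
eef_pos: [492.9, 348.3, 223.8]
tcp_rot: [3.141, 0.002, 3.002]
contact_force: [-0.1, 0.7, -0.4]
opening: 0.998
t 18.6333 pos [492.8959 348.3409 223.773 ] rot [3.1413 0.002  3.0017] open 0.9979338367566433 F [-0.0785  0.7108 -0.3688]
turn [ 0.0003  0.002  -0.0029] shift(after turn) [0.4822 0.5989 0.773 ] shift(now) [0.4855 0.5972 0.7723]
```

```bash
python3 -m creep '[[0,0,-0.003,0.5,0.6,1.5,0.1],[0,0,0,0,0,0,0.2],[0,0,0,0,0,0,0.3],[0,0,0,0,0,0,0.4],[0,0,0,0,0,0,0.6],[0,0,0,0,0,0,0.7],[0,0,0,0,0,0,0.7],[0,0,0,0,0,0,0.7]]' 45; python3 d.py 492.5 349 222 -0.137;python3 - <<'E'
from h import *
f=save("side","s18.png",(260,100,345,180),8)
E
```

```text
clock: 19.3
eef_pos: [492.6, 349.5, 223.4]
tcp_rot: [3.14, 0.003, 3.005]
contact_force: [0.6, 0.4, -0.2]
opening: 0.603
t 19.3 pos [492.6287 349.4664 223.3787] rot [3.1403 0.003  3.0055] open 0.6031351380625265 F [ 0.5879  0.3915 -0.1779]
turn [0.0013 0.003  0.0009] shift(after turn) [ 0.0638 -0.4796  1.3787] shift(now) [ 0.0684 -0.4813  1.3779]
```

View pics/s18.png

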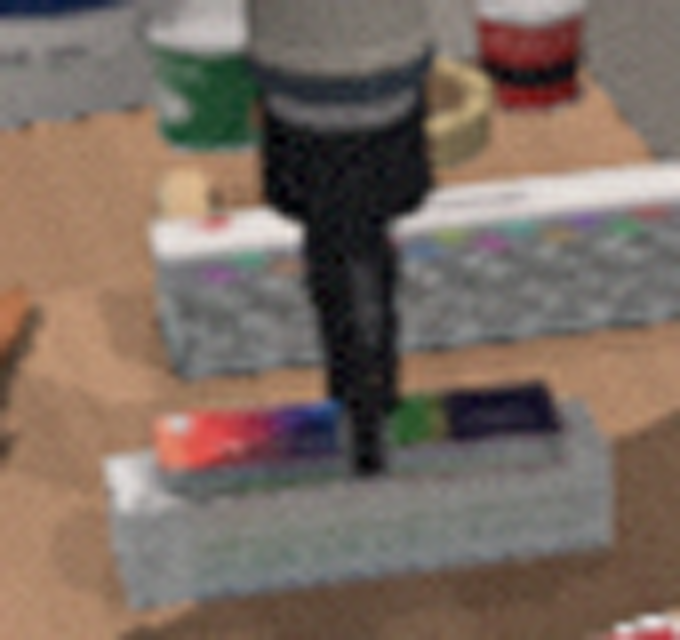

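Gripped across the middle (tip at crop (367,470)). Lifting.

```bash
python3 -m creep '[[0,0,0,0,0,-3,0.7],[0,0,0,0,0,-6,0.7],[0,0,0,0,0,-12,0.7],[0,0,0,0,0,-20,0.7],[0,0,0,0,0,-24,0.7],[0,0,0,0,0,-20,0.7],[0,0,0,0,0,0,0.7]]' 45; python3 d.py 528 -371 300 -0.069; python3 - <<'E'
from h import *
f=save("side","s19.png",(260,80,345,180),8)
E
```

```text
clock: 19.93
eef_pos: [492.0, 349.1, 314.5]
tcp_rot: [-3.141, 0.001, 3.005]
contact_force: [1.1, 0.8, -1.0]
opening: 0.61
t 19.9333 pos [491.951  349.0711 314.4727] rot [-3.1411  0.0011  3.0054] open 0.6097301057180237 F [ 1.1294  0.8396 -0.9922]
turn [-0.0005  0.0011 -0.0672] shift(after turn) [ -85.6087 -715.8723   14.4727] shift(now) [-133.4957 -708.496    14.9559]
```

View pics/s19.png

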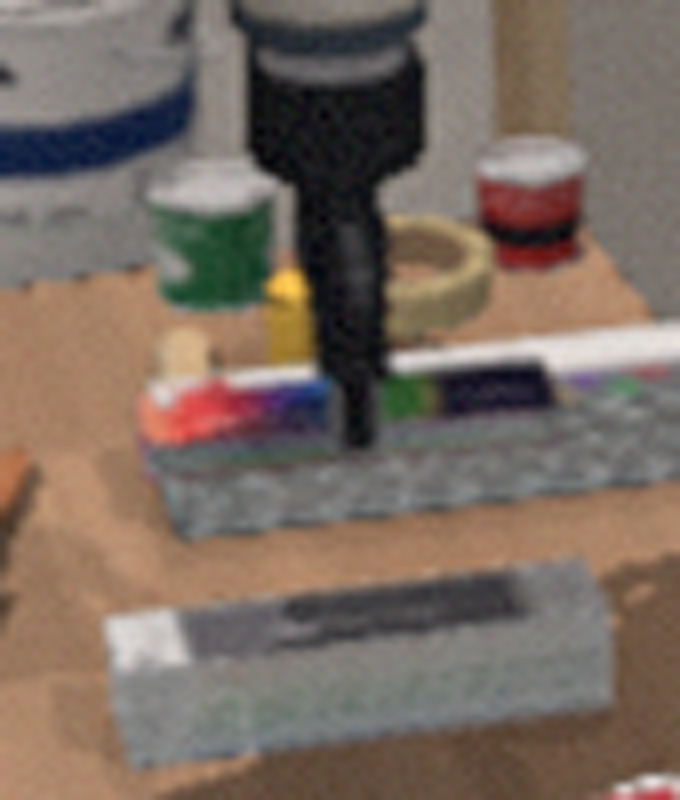

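```bash
python3 -m creep '[[0,0,-0.02,-4,-20,0,0.7],[0,0,-0.02,-5,-30,0,0.7],[0,0,-0.02,-5,-35,0,0.7],[0,0,-0.007,-4,-36,0,0.7],[0,0,0,-4,-36,0,0.7],[0,0,0,-4,-36,0,0.7],[0,0,0,-4,-36,0,0.7],[0,0,0,-4,-36,0,0.7],[0,0,0,-4,-36,0,0.7],[0,0,0,-4,-36,0,0.7]]'; python3 d.py 528 -371 310 -0.069
```

```text
clock: 20.82
eef_pos: [504.4, 2.0, 308.6]
tcp_rot: [3.14, -0.002, 3.086]
contact_force: [1.1, 0.1, -1.2]
opening: 0.604
t 20.8167 pos [504.4189   1.96   308.5518] rot [ 3.1401 -0.002   3.0863] open 0.6043752187308286 F [ 1.0906  0.1232 -1.2114]
turn [ 0.0015 -0.002   0.0137] shift(after turn) [ -49.2389 -370.4467   -1.4482] shift(now) [ -44.1602 -371.0834   -2.0829]
```

```bash
python3 -m creep '[[0,-0.002,0.013,-5,-36,-4,0.7],[0,0,0,-5,-36,0,0.7],[0,0,0,-5,-36,0,0.7],[0,0,0,-5,-36,0,0.7],[0,0,0,-5,-36,0,0.7],[0,0,0,-5,-36,0,0.7],[0,0,0,-5,-36,0,0.7],[0,0,0,-4,-28,0,0.7],[0,0,0,-3,-18,0,0.7],[0,0,0,0,0,0,0.7]]'; python3 d.py 528 -371 250 -0.069
```

```text
clock: 21.65
eef_pos: [520.2, -319.7, 305.2]
tcp_rot: [3.14, -0.007, 3.067]
contact_force: [0.6, 1.0, -0.8]
opening: 0.603
t 21.65 pos [ 520.1917 -319.737   305.1916] rot [ 3.1399 -0.0071  3.0672] open 0.6026790470138012 F [ 0.5687  0.9958 -0.7854]
turn [ 0.0017 -0.0071 -0.0054] shift(after turn) [-11.324  -50.6026  55.1916] shift(now) [-11.9895 -50.6323  55.0236]
```

```bash
python3 -m creep '[[0,-0.007,-0.005,-4,-20,5,0.7],[0,0,0,-4,-16,12,0.7],[0,0,0,-2,-10,14,0.7],[0,0,0,-1,-4,12,0.7],[0,0,0,0,0,7,0.7],[0,0,0,0,0,0,0.7],[0,0,0,0,0,0,0.7],[0,0,0,0,0,0,0.7]]'; python3 d.py 528 -371 250 -0.069
```

```text
clock: 22.32
eef_pos: [525.3, -368.2, 248.0]
tcp_rot: [3.134, -0.007, 3.071]
contact_force: [-0.4, -0.9, -0.1]
opening: 0.601
t 22.3167 pos [ 525.3261 -368.2443  247.9674] rot [ 3.1339 -0.0071  3.0708] open 0.6007184734043665 F [-0.3865 -0.9494 -0.0818]
turn [ 0.0077 -0.0071 -0.0018] shift(after turn) [-2.8575 -2.5648 -2.0326] shift(now) [-2.8474 -2.544  -2.0726]
```

```bash
python3 -m creep '[[0.008,-0.007,-0.002,-2.9,-2.5,10,0.7],[0,0,0,0,0,12,0.7],[0,0,0,0,0,8,0.7],[0,0,0,0,0,0,0.7],[0,0,0,0,0,0,0.7]]'; python3 d.py 528 -371 215 -0.069;cat > chk.py <<'E'
import sys
from h import *
# chk tag  cx cy yaw L W H wallz  dz offx offy  cropside croptop
tag,cx,cy,yaw,L,W,H,wz,dz,ox,oy=sys.argv[1],*map(float,sys.argv[2:12])
cs=[int(i) for i in sys.argv[12].split(",")];ct=[int(i) for i in sys.argv[13].split(",")]
ks=min(8,int(790/(cs[2]-cs[0])),int(590/(cs[3]-cs[1])));kt=min(8,int(790/(ct[2]-ct[0])),int(590/(ct[3]-ct[1])))
f=save("side","s%s.png"%tag,cs,ks);f2=save("top","t%s.png"%tag,ct,kt)
s=sense();P=s["eef_pos"];y0=s["tcp_rot"][2]+np.pi
def show(n,x,y,z,yw,l,w):
    c,m=np.cos(yw),np.sin(yw)
    for a in(-l/2,l/2):
        for b in(-w/2,w/2):
            p=(x+c*a-m*b,y+m*a+c*b,z);print(n,"%+d%+d"%(np.sign(a),np.sign(b)),"side",((proj(f,p)-cs[:2]+.5)*ks).round(),"top",((proj(f2,p)-ct[:2]+.5)*kt).round())
show("fantop",P[0]+ox,P[1]+oy,P[2]-dz+H,y0,L,W)
show("cradle",cx,cy,wz,yaw,L+19,W+18)
E
python3 chk.py 20 528 -371.3 -0.069 182 53 16 18 174.4 0 0 335,230,445,330 410,110,490,240
```

```text
clock: 22.73
eef_pos: [528.9, -368.5, 218.8]
tcp_rot: [-3.141, 0.002, 3.075]
contact_force: [0.3, 0.1, -0.5]
opening: 0.602
t 22.7333 pos [ 528.9207 -368.4977  218.8378] rot [-3.1405  0.0019  3.0753] open 0.602114154999029 F [ 0.3445  0.0917 -0.4836]
turn [-0.001   0.002   0.0027] shift(after turn) [ 0.746  -2.5598  3.8378] shift(now) [ 0.7604 -2.5538  3.839 ]
fantop -1-1 side [148. 346.] top [211. 399.]
fantop -1+1 side [116. 272.] top [134. 394.]
fantop +1-1 side [500. 280.] top [220. 140.]
fantop +1+1 side [458. 209.] top [143. 135.]
cradle -1-1 side [132. 429.] top [210. 422.]
cradle -1+1 side [ 92. 328.] top [109. 415.]
cradle +1-1 side [517. 355.] top [219. 144.]
cradle +1+1 side [461. 260.] top [120. 137.]
```

View pics/s20.png

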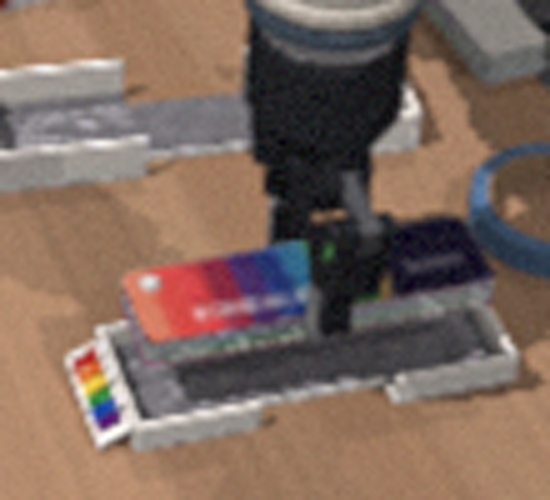

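View pics/t20.png

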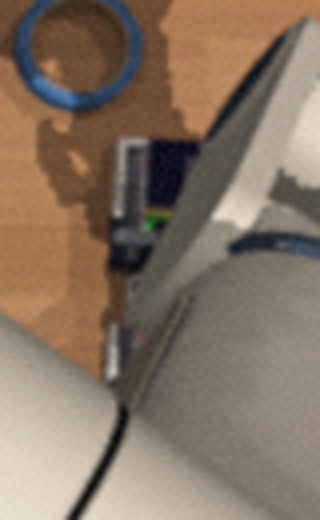

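Side crop: fan corners at (145,344) and (494,277), against predictions of (148,346) and (500,280). The fan is about 1.2 mm towards -x in the grip. I'll shift y by -2.8 mm and lower.

```bash
python3 -m creep '[[0,0.002,0.003,-0.4,-2.8,5,0.7],[0,0,0,0,0,8,0.7],[0,0,0,0,0,4,0.7],[0,0,0,0,0,0,0.7],[0,0,0,0,0,0,0.7]]'; python3 d.py 529.2 -371.3 181 -0.069
```

```text
clock: 23.25
eef_pos: [529.5, -372.3, 201.6]
tcp_rot: [-3.139, 0.002, 3.071]
contact_force: [0.1, -0.4, -1.6]
opening: 0.605
t 23.25 pos [ 529.4772 -372.2853  201.558 ] rot [-3.1394  0.0016  3.0714] open 0.6045586849496373 F [ 0.0608 -0.3708 -1.6499]
turn [-0.0022  0.0016 -0.0012] shift(after turn) [ 0.3444  0.9638 20.558 ] shift(now) [ 0.3779  1.0082 20.5552]
```

```bash
python3 -m creep '[[-0.002,0.0016,0,0.3,1,4,0.7],[0,0,0,0,0,4,0.7],[0,0,0,0,0,3,0.7],[0,0,0,0,0,0,0.7]]'; python3 d.py 529.2 -371.3 181 -0.069;python3 chk.py 21 528 -371.3 -0.069 182 53 16 18 174.4 0 0 335,230,445,330 410,110,490,240
```

```text
clock: 23.58
eef_pos: [529.2, -371.2, 189.5]
tcp_rot: [3.141, -0.0, 3.071]
contact_force: [-0.5, 0.2, -0.3]
opening: 0.605
t 23.5833 pos [ 529.1787 -371.1805  189.4843] rot [ 3.1415 -0.0002  3.0713] open 0.6054654189310873 F [-0.4683  0.2447 -0.2773]
turn [ 0.0001 -0.0002 -0.0013] shift(after turn) [-0.0295 -0.1177  8.4843] shift(now) [-0.0314 -0.1185  8.4842]
fantop -1-1 side [149. 392.] top [203. 403.]
fantop -1+1 side [118. 317.] top [127. 398.]
fantop +1-1 side [497. 326.] top [212. 150.]
fantop +1+1 side [456. 255.] top [137. 145.]
cradle -1-1 side [132. 429.] top [210. 422.]
cradle -1+1 side [ 92. 328.] top [109. 415.]
cradle +1-1 side [517. 355.] top [219. 144.]
cradle +1+1 side [461. 260.] top [120. 137.]
```

View pics/s21.png

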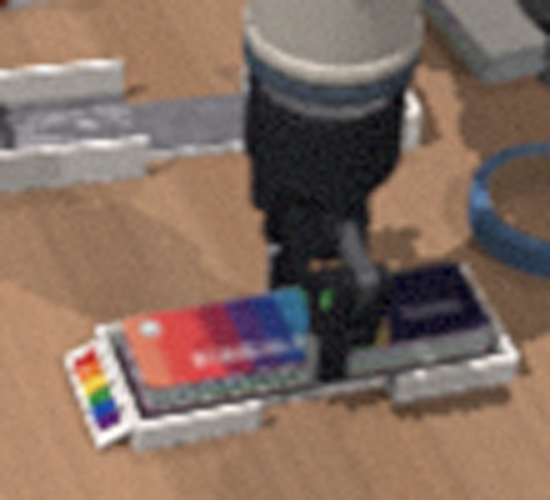

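The fan is within the walls on all sides and about 8 mm above the floor. Lower it.

```bash
python3 -m creep '[[0,0,0,0,0,3,0.7],[0,0,0,0,0,3,0.7],[0,0,0,0,0,2,0.7],[0,0,0,0,0,2,0.7],[0,0,0,0,0,0,0.7]]'; python3 d.py 529.2 -371.3 181 -0.069
```

```text
clock: 24.1
eef_pos: [529.8, -371.6, 180.5]
tcp_rot: [-3.141, 0.002, 3.071]
contact_force: [-1.7, 0.5, 2.3]
opening: 0.596
t 24.1 pos [ 529.8039 -371.592   180.4955] rot [-3.1405  0.0016  3.0714] open 0.5959310166423633 F [-1.6663  0.5351  2.2519]
turn [-0.0011  0.0016 -0.0012] shift(after turn) [ 0.6226  0.2496 -0.5045] shift(now) [ 0.6221  0.2484 -0.5058]
```

```bash
python3 -m creep '[[0,0,0,0,0,1.5,0.7],[0,0,0,0,0,0,0.35],[0,0,0,0,0,0,0.3],[0,0,0,0,0,0,0.2],[0,0,0,0,0,0,0.1],[0,0,0,0,0,-5,0],[0,0,0,0,0,-20,0],[0,0,0,0,0,-30,0],[0,0,0,0,0,-30,0],[0,0,0,0,0,-25,0]]'; python3 d.py 528 -150 320 -0.069
```

```text
clock: 24.93
eef_pos: [527.9, -370.2, 288.1]
tcp_rot: [3.137, -0.009, 3.071]
contact_force: [0.7, -0.5, -0.1]
opening: 1.001
t 24.9333 pos [ 527.8899 -370.2397  288.0583] rot [ 3.1366 -0.0086  3.0715] open 1.000588260608344 F [ 0.7094 -0.5437 -0.1303]
turn [ 0.005  -0.0086 -0.0011] shift(after turn) [ 15.0747 219.7232 -31.9417] shift(now) [ 15.5929 219.8626 -30.7101]
```

```bash
python3 -m creep '[[0,0,0,0,20,-5,0],[0,0,0,0,35,0,0],[0,0,0,0,36,0,0],[0,0,0,0,36,0,0],[0,0,0,0,36,0,0],[0,0,0,0,36,0,0],[0,0,0,0,36,0,0],[0,0,0,0,36,0,0],[0,0,0,0,25,0,0],[0,0,0,0,0,0,0]]';python3 chk.py 22 528 -371.3 -0.069 182 53 16 18 174.4 0 0 335,230,445,330 420,130,480,230; python3 d.py 491.8 348 290 -0.08
python3 - <<'E'
from h import *
save("top","t22b.png",(160,130,230,240),5)
E
```

```text
clock: 25.77
eef_pos: [551.4, -66.9, 304.9]
tcp_rot: [-3.138, 0.009, 3.065]
contact_force: [-0.2, -0.4, -0.1]
opening: 0.999
fantop -1-1 side [  -5. -142.] top [-322.  338.]
fantop -1+1 side [ -27. -192.] top [-425.  331.]
fantop +1-1 side [ 305. -186.] top [-299.   -5.]
fantop +1+1 side [ 274. -234.] top [-400.  -13.]
cradle -1-1 side [132. 429.] top [212. 427.]
cradle -1+1 side [ 92. 328.] top [ 86. 418.]
cradle +1-1 side [517. 355.] top [224.  80.]
cradle +1+1 side [461. 260.] top [100.  72.]
t 25.8667 pos [551.4555 -69.6719 304.8988] rot [-3.1373  0.0097  3.0646] open 0.9989935286393354 F [-0.3225  0.4456 -1.0001]
turn [-0.0043  0.0097  0.003 ] shift(after turn) [ 92.8429 411.5687  14.8988] shift(now) [ 91.7554 411.9006  12.2262]
```

View pics/s22.png

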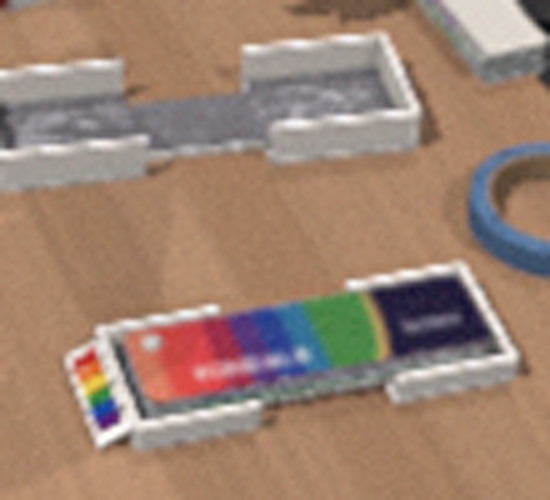

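View pics/t22.png

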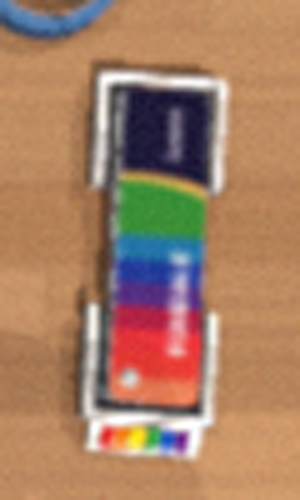

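View pics/t22b.png

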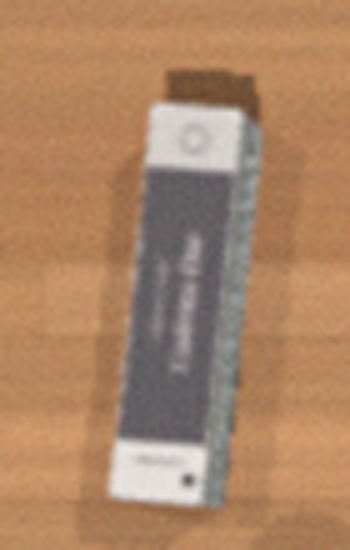

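Rainbow fan seated between both cups, flat and cover up (top crop (160,240)). The sleeved fan now lies clear (top crop corners (150,103), (245,110), (108,498), (205,507)).

```bash
sed -n '1,8p' m.py > m2.py; cat >> m2.py <<'E'
quad("sleeved",(160,130),5,49,(150,102),(246,110),(108,498),(205,507))
quad("rainbowplaced",(420,130),5,22,(117,88),(218,92),(106,402),(200,405))
E
python3 m2.py
```

```text
sleeved [492.38 349.02] L 223.75650769110516 W 54.133346349946585 yaw -0.07401809681904524 yawW -0.08954550609153071
rainbowplaced [ 528.28 -373.13] L 181.2564929827205 W 55.38504587026684 yaw -0.07844489319784222 yawW -0.03774519850860851
```

```bash
python3 -m creep '[[-0.004,0.01,0.003,8,25,0,0],[0,0,0,8,35,0,0],[0,0,0,8,36,0,0],[0,0,0,8,36,0,0],[0,0,0,8,36,0,0],[0,0,0,8,36,0,0],[0,0,0,8,36,0,0],[0,0,0,8,36,0,0],[0,0,0,8,36,0,0],[0,0,0,5,20,0,0]]'; python3 d.py 491.8 348.2 290 -0.08
```

```text
clock: 26.8
eef_pos: [509.5, 261.0, 304.4]
tcp_rot: [-3.139, 0.004, 3.03]
contact_force: [1.3, 0.1, -0.1]
opening: 0.997
t 26.8 pos [509.5014 261.024  304.4071] rot [-3.1387  0.0042  3.0303] open 0.9972189787643351 F [ 1.2749  0.0818 -0.1031]
turn [-0.0029  0.0042 -0.0313] shift(after turn) [24.6115 85.4826 14.4071] shift(now) [27.3307 84.7125 14.0499]
```

```bash
python3 -m creep '[[-0.003,0.004,-0.03,7,25,0,0],[0,0,0,7,25,5,0],[0,0,0,6,18,8,0],[0,0,0,3,9,8,0],[0,0,0,0,0,0,0],[0,0,0,0,0,0,0],[0,0,0,0,0,0,0]]'; python3 d.py 492.2 348.5 250 -0.077
```

```text
clock: 27.38
eef_pos: [498.1, 339.8, 282.0]
tcp_rot: [-3.141, 0.002, 3.056]
contact_force: [-0.7, -0.4, -0.0]
opening: 1.001
t 27.3833 pos [498.0507 339.7511 282.0481] rot [-3.1414  0.0016  3.0558] open 1.0013873531322546 F [-0.7452 -0.4192 -0.0275]
turn [-0.0002  0.0016 -0.0087] shift(after turn) [ 6.5063  8.2729 32.0481] shift(now) [ 6.6298  8.2218 32.0359]
```

```bash
python3 -m creep '[[0,0.001,-0.009,5,6,8,0],[0,0,0,1.5,2,12,0],[0,0,0,0,0,8,0],[0,0,0,0,0,3,0],[0,0,0,0,0,0,0],[0,0,0,0,0,0,0]]'; python3 d.py 492.2 348.5 250 -0.077
```

```text
clock: 27.88
eef_pos: [493.1, 344.7, 247.9]
tcp_rot: [-3.14, 0.0, 3.061]
contact_force: [1.0, -0.6, 0.3]
opening: 1.002
t 27.8833 pos [493.0741 344.7162 247.9202] rot [-3.1402  0.0001  3.061 ] open 1.001613038370882 F [ 0.9971 -0.6053  0.3424]
turn [-0.0014  0.0001 -0.0036] shift(after turn) [ 1.1626  3.7054 -2.0798] shift(now) [ 1.1756  3.6984 -2.085 ]
```

```bash
python3 -m creep '[[0,0,-0.003,1.2,3.7,0,0],[0,0,0,0,0,0,0],[0,0,0,0,0,8,0],[0,0,0,0,0,10,0],[0,0,0,0,0,8,0],[0,0,0,0,0,0,0],[0,0,0,0,0,0,0]]'; python3 d.py 492.2 348.5 180 -0.077
```

```text
clock: 28.47
eef_pos: [492.3, 349.1, 219.7]
tcp_rot: [-3.141, 0.001, 3.065]
contact_force: [-0.0, -0.1, -1.1]
opening: 1.001
t 28.4667 pos [492.3106 349.0994 219.6784] rot [-3.141   0.0011  3.0647] open 1.0014497083237803 F [-0.0305 -0.0552 -1.1219]
turn [-0.0006  0.0011  0.0001] shift(after turn) [ 0.0641 -0.6061 39.6784] shift(now) [ 0.108  -0.5809 39.6787]
```

```bash
python3 - <<'E'
from h import *
f=save("side","s23.png",(260,100,345,180),8)
E
```

```text
(no output)
```

View pics/s23.png

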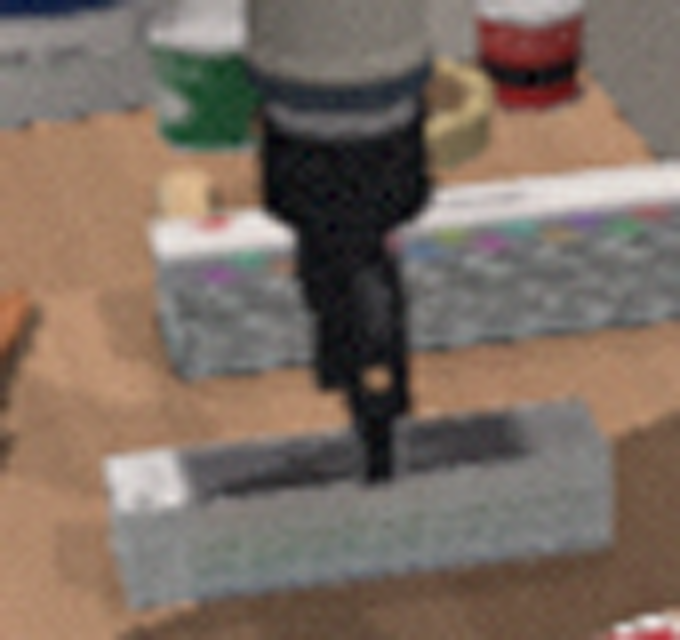

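The near finger is centred in front of the fan (crop (378,480), fan 105–610). Descend and grip.

```bash
python3 -m creep '[[0,0,0,0,-0.6,8,0],[0,0,0,0,0,10,0],[0,0,0,0,0,8,0],[0,0,0,0,0,6,0],[0,0,0,0,0,3,0],[0,0,0,0,0,0,0],[0,0,0,0,0,0,0]]'; python3 d.py 492.2 348.5 180 -0.077
```

```text
clock: 29.1
eef_pos: [492.1, 348.1, 180.4]
tcp_rot: [-3.14, 0.0, 3.065]
contact_force: [-0.7, 0.2, -0.5]
opening: 1.0
t 29.1 pos [492.138  348.1414 180.3808] rot [-3.1403  0.0003  3.0645] open 0.9998288580970314 F [-0.7071  0.2442 -0.5094]
turn [-0.0013  0.0003 -0.0001] shift(after turn) [-0.0342  0.3623  0.3808] shift(now) [-0.0341  0.3628  0.3803]
```

```bash
python3 -m creep '[[0,0,0,0,0.3,0,0.15],[0,0,0,0,0,0,0.25],[0,0,0,0,0,0,0.35],[0,0,0,0,0,0,0.5],[0,0,0,0,0,0,0.7],[0,0,0,0,0,0,0.7],[0,0,0,0,0,0,0.7],[0,0,0,0,0,0,0.7]]' 70; python3 d.py 492.2 348.5 180 -0.077
```

```text
clock: 29.77
eef_pos: [492.2, 348.7, 181.2]
tcp_rot: [-3.141, 0.001, 3.065]
contact_force: [0.2, 0.5, -0.6]
opening: 0.633
t 29.7667 pos [492.2473 348.7261 181.2468] rot [-3.1412  0.0011  3.0645] open 0.6325165451953189 F [ 0.2212  0.5148 -0.6073]
turn [-0.0004  0.0011 -0.0001] shift(after turn) [ 0.0298 -0.229   1.2468] shift(now) [ 0.0312 -0.2286  1.2469]
```

```bash
python3 -m creep '[[0,0,0,0,0,-3,0.7],[0,0,0,0,0,-6,0.7],[0,0,0,0,0,-12,0.7],[0,0,0,0,0,-20,0.7],[0,0,0,0,0,-25,0.7],[0,0,0,0,0,-25,0.7],[0,0,0,0,0,-15,0.7],[0,0,0,0,0,0,0.7]]' 70; python3 d.py 544.4 -182.8 300 -0.163; python3 - <<'E'
from h import *
f=save("side","s24.png",(260,80,345,180),8)
E
```

```text
clock: 30.43
eef_pos: [491.3, 348.0, 295.0]
tcp_rot: [-3.139, -0.002, 3.064]
contact_force: [1.4, 1.1, -2.3]
opening: 0.634
t 30.4333 pos [491.2832 348.031  294.981 ] rot [-3.1388 -0.0016  3.0645] open 0.6344102303858573 F [ 1.3583  1.1189 -2.3469]
turn [-0.0029 -0.0015  0.0859] shift(after turn) [-138.5556 -515.175    -5.019 ] shift(now) [ -93.8455 -525.1739   -3.6838]
```

View pics/s24.png

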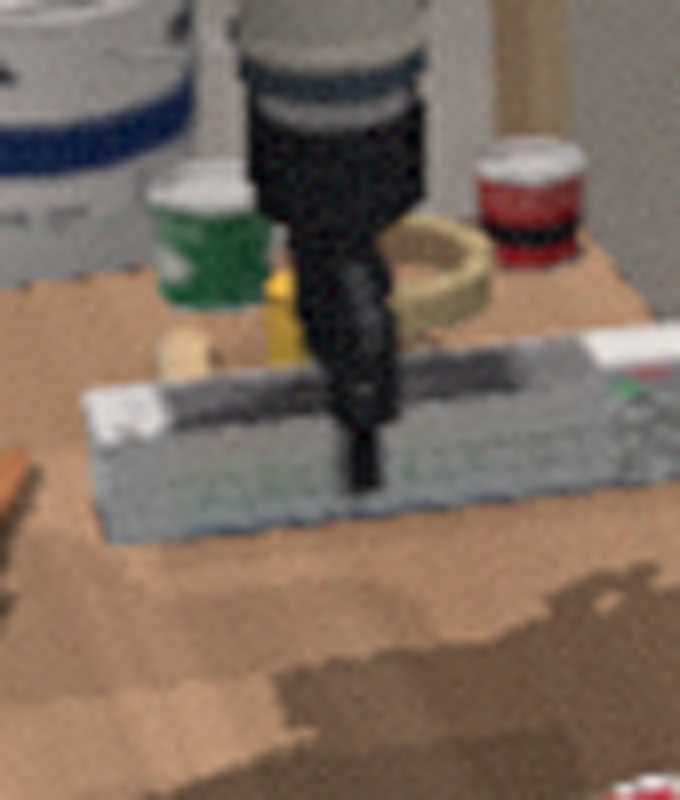

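```bash
python3 -m creep '[[-0.003,0,0.01,-5,-20,-15,0.7],[0,0,0.02,-6,-28,-12,0.7],[0,0,0.02,-7,-30,0,0.7],[0,0,0.02,-7,-32,0,0.7],[0,0,0.015,-8,-32,0,0.7],[0,0,0,-8,-32,0,0.7],[0,0,0,-8,-32,0,0.7],[0,0,0,-8,-32,0,0.7],[0,0,0,-8,-32,0,0.7],[0,0,0,-8,-32,0,0.7]]'; python3 d.py 544.4 -182.8 310 -0.163
```

```text
clock: 31.32
eef_pos: [517.9, 31.2, 314.8]
tcp_rot: [-3.14, -0.009, 2.984]
contact_force: [0.2, -0.4, -3.0]
opening: 0.633
t 31.3167 pos [517.9106  31.1924 314.7504] rot [-3.1404 -0.0088  2.9845] open 0.6331859882560441 F [ 0.1581 -0.3626 -2.9808]
turn [-0.0012 -0.0088  0.0059] shift(after turn) [ -60.8648 -206.8573    4.7504] shift(now) [ -59.6832 -207.2077    4.4633]
```

```bash
python3 -m creep '[[0,-0.008,0.006,-9,-32,0,0.7],[0,0,0,-9,-32,0,0.7],[0,0,0,-9,-32,0,0.7],[0,0,0,-9,-32,0,0.7],[0,0,0,-9,-30,0,0.7],[0,0,0,-6,-18,0,0.7],[0,0,0,0,0,0,0.7],[0,0,0,0,0,0,0.7]]'; python3 d.py 544.4 -182.8 280 -0.163
```

```text
clock: 31.98
eef_pos: [535.4, -166.1, 307.0]
tcp_rot: [-3.139, -0.011, 2.972]
contact_force: [-0.3, 0.8, -2.7]
opening: 0.632
t 31.9833 pos [ 535.3662 -166.109   307.01  ] rot [-3.1391 -0.0108  2.9722] open 0.632343878053151 F [-0.3232  0.8467 -2.6854]
turn [-0.0025 -0.0108 -0.0064] shift(after turn) [-11.6227 -15.0037  27.01  ] shift(now) [-12.0104 -14.8608  26.9192]
```

```bash
python3 -m creep '[[-0.002,-0.01,-0.006,-7,-9,5,0.7],[0,0,0,-3,-4,10,0.7],[0,0,0,-1,-1,12,0.7],[0,0,0,0,0,10,0.7],[0,0,0,0,0,5,0.7],[0,0,0,0,0,0,0.7],[0,0,0,0,0,0,0.7]]'; python3 d.py 544.4 -182.8 250 -0.163
```

```text
clock: 32.57
eef_pos: [543.7, -179.4, 257.6]
tcp_rot: [3.14, -0.005, 2.983]
contact_force: [0.4, -0.4, -2.9]
opening: 0.633
t 32.5667 pos [ 543.7225 -179.3593  257.648 ] rot [ 3.1403 -0.0048  2.9831] open 0.6332280537875707 F [ 0.3762 -0.3695 -2.9101]
turn [ 0.0013 -0.0048  0.0045] shift(after turn) [-1.2268 -3.2852  7.648 ] shift(now) [-1.2485 -3.3005  7.6379]
```

```bash
python3 -m creep '[[0.001,-0.005,0.0045,-1.2,-3.3,7,0.7],[0,0,0,0,0,5,0.7],[0,0,0,0,0,0,0.7],[0,0,0,0,0,0,0.7],[0,0,0,0,0,0,0.7]]'; python3 d.py 544.4 -182.8 240 -0.163;python3 chk.py 25 544.4 -182.8 -0.163 221 55 49 28 181.2 0 0 315,190,440,290 340,110,420,240
```

```text
clock: 32.98
eef_pos: [544.8, -182.5, 245.2]
tcp_rot: [3.142, 0.002, 2.979]
contact_force: [1.2, 0.1, -3.3]
opening: 0.635
t 32.9833 pos [ 544.8368 -182.4673  245.2016] rot [3.1415 0.002  2.9793] open 0.6353019859376596 F [ 1.2416  0.1264 -3.3413]
turn [0.0001 0.002  0.0007] shift(after turn) [ 0.3771 -0.3992  5.2016] shift(now) [ 0.3875 -0.3992  5.2008]
fantop -1-1 side [108. 223.] top [215. 398.]
fantop -1+1 side [ 91. 162.] top [132. 385.]
fantop +1-1 side [512. 182.] top [262.  76.]
fantop +1+1 side [483. 123.] top [181.  63.]
cradle -1-1 side [ 93. 358.] top [208. 428.]
cradle -1+1 side [ 73. 275.] top [105. 411.]
cradle +1-1 side [519. 313.] top [256.  98.]
cradle +1+1 side [483. 233.] top [156.  82.]
```

View pics/s25.png

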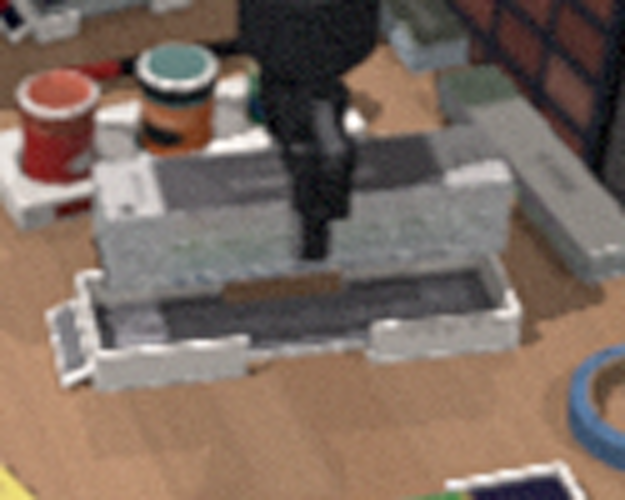

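View pics/t25.png

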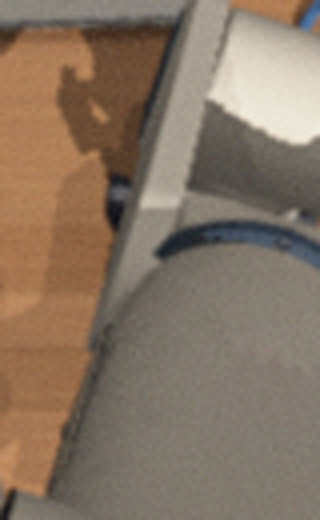

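```bash
python3 - <<'E'
from h import *
f=grab_frame("side"); im=f["color"][:,:,::-1]
def c(a,b,x,y,k,n):
    o=cv2.resize(im[b:y,a:x],None,fx=k,fy=k,interpolation=cv2.INTER_CUBIC); cv2.imwrite("pics/"+n,o)
c(320,215,375,275,12,"z1.png");c(385,205,435,275,12,"z2.png")
E
```

```text
(no output)
```

View pics/z1.png

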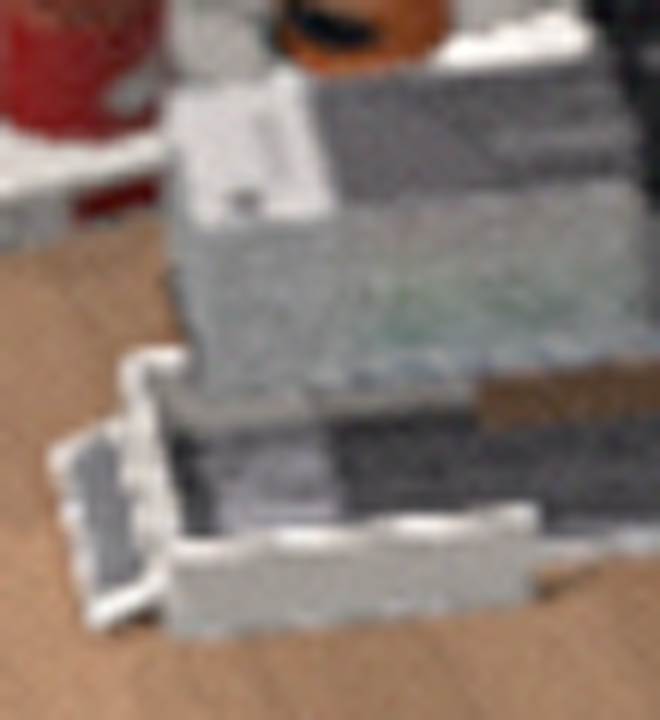

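View pics/z2.png

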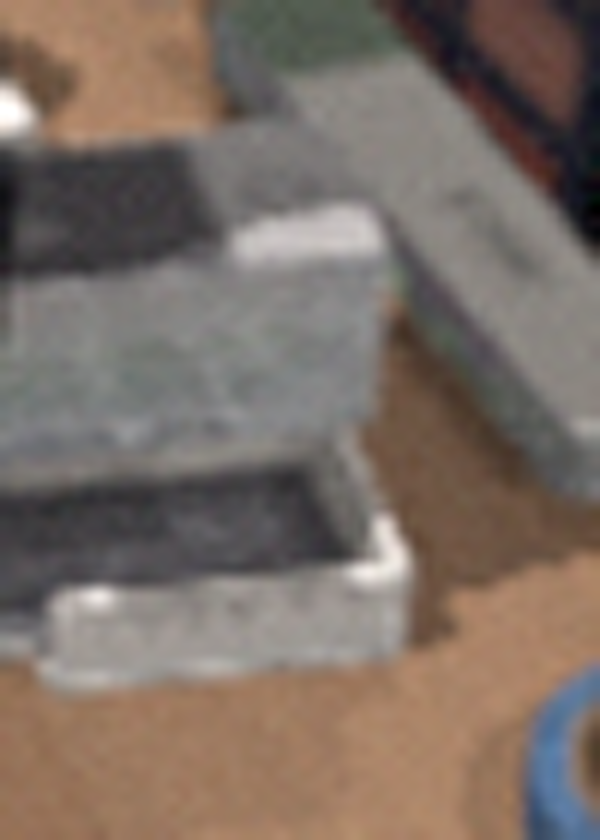

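Zoomed corners agree with prediction to 0.5 px for both the cradle (333,261), (418.5,252) and the fan (336,233), (417,226). Lowering.

```bash
python3 -m creep '[[0,0.002,0,0,-0.3,6,0.7],[0,0,0,0,0,8,0.7],[0,0,0,0,0,8,0.7],[0,0,0,0,0,4,0.7],[0,0,0,0,0,0,0.7],[0,0,0,0,0,0,0.7]]'; python3 d.py 544.8 -182.7 187 -0.163
```

```text
clock: 33.63
eef_pos: [544.9, -182.8, 216.6]
tcp_rot: [-3.142, 0.0, 2.979]
contact_force: [0.5, -0.3, -3.2]
opening: 0.637
t 33.6333 pos [ 544.8733 -182.8396  216.5754] rot [-3.1415  0.0004  2.9793] open 0.6373721266505141 F [ 0.5352 -0.3335 -3.2169]
turn [-0.0001  0.0004  0.0007] shift(after turn) [ 0.095   0.1258 29.5754] shift(now) [ 0.1077  0.1278 29.5754]
```

```bash
python3 -m creep '[[0,0,0,0,0,5,0.7],[0,0,0,0,0,6,0.7],[0,0,0,0,0,5,0.7],[0,0,0,0,0,3,0.7],[0,0,0,0,0,0,0.7]]'; python3 d.py 544.8 -182.7 187 -0.163;python3 chk.py 26 544.4 -182.8 -0.163 221 55 49 28 181.2 0 0 315,190,440,290 340,110,420,240
```

```text
clock: 34.05
eef_pos: [545.0, -182.9, 195.6]
tcp_rot: [-3.142, 0.0, 2.979]
contact_force: [0.6, 0.1, -3.0]
opening: 0.632
t 34.05 pos [ 544.9529 -182.8768  195.5727] rot [-3.1415  0.0005  2.9793] open 0.6323325538246838 F [ 0.569   0.1364 -2.9581]
turn [-0.0001  0.0005  0.0007] shift(after turn) [0.1796 0.1497 8.5727] shift(now) [0.1836 0.1504 8.5726]
fantop -1-1 side [108. 295.] top [205. 406.]
fantop -1+1 side [ 93. 233.] top [125. 393.]
fantop +1-1 side [505. 254.] top [251.  95.]
fantop +1+1 side [477. 194.] top [172.  82.]
cradle -1-1 side [ 93. 358.] top [208. 428.]
cradle -1+1 side [ 73. 275.] top [105. 411.]
cradle +1-1 side [519. 313.] top [256.  98.]
cradle +1+1 side [483. 233.] top [156.  82.]
```

View pics/s26.png

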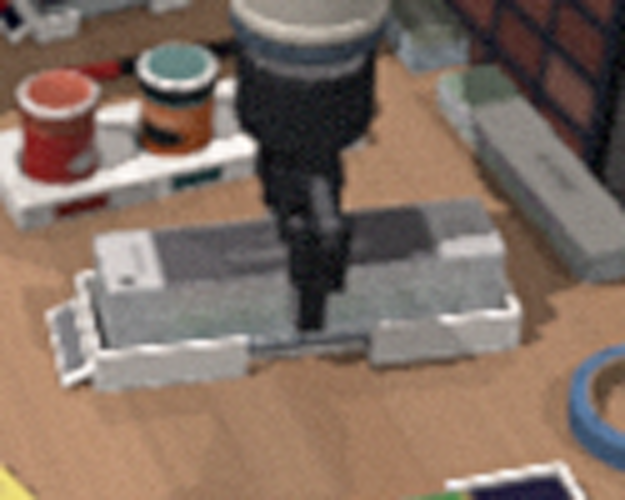

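The fan has entered both cups. Finish the descent.

```bash
python3 -m creep '[[0,0,0,0,0,3,0.7],[0,0,0,0,0,3,0.7],[0,0,0,0,0,2,0.7],[0,0,0,0,0,1.5,0.7],[0,0,0,0,0,0,0.7]]'; python3 d.py 544.8 -182.7 187 -0.163
```

```text
clock: 34.57
eef_pos: [545.7, -183.2, 187.3]
tcp_rot: [-3.141, 0.003, 2.979]
contact_force: [-0.2, -0.1, -2.1]
opening: 0.629
t 34.5667 pos [ 545.7147 -183.1547  187.2976] rot [-3.1411  0.0029  2.9792] open 0.6292220944538316 F [-0.2032 -0.0747 -2.1032]
turn [-0.0004  0.0029  0.0006] shift(after turn) [0.9764 0.3003 0.2976] shift(now) [0.9771 0.301  0.2947]
```

```bash
python3 -m creep '[[0,0.003,0,0.6,0,2,0.7],[0,0,0,0,0,1.5,0.7],[0,0,0,0,0,0,0.7]]'; python3 d.py 544.8 -182.7 187 -0.163
```

```text
clock: 34.82
eef_pos: [546.0, -183.2, 187.8]
tcp_rot: [-3.141, 0.002, 2.979]
contact_force: [0.6, 0.5, -3.4]
opening: 0.636
t 34.8167 pos [ 545.994  -183.1862  187.8167] rot [-3.1411  0.002   2.9791] open 0.6358051004625705 F [ 0.5856  0.4874 -3.3785]
turn [-0.0005  0.002   0.0005] shift(after turn) [1.257  0.286  0.8167] shift(now) [1.2585 0.2871 0.814 ]
```

```bash
python3 - <<'E'
from h import *
f=grab_frame("side"); im=f["color"][:,:,::-1]
def c(a,b,x,y,k,n):
    o=cv2.resize(im[b:y,a:x],None,fx=k,fy=k,interpolation=cv2.INTER_CUBIC); cv2.imwrite("pics/"+n,o)
c(320,215,375,275,10,"z3.png");c(360,215,430,275,10,"z4.png")
c_,m=np.cos(-.163),np.sin(-.163)
for a in(-110.5,110.5):
    for z in (55,):
        b=-27.5;p=(544.4+c_*a-m*b,-182.8+m*a+c_*b,z);print(proj(f,p))
E
```

```text
[335.9208162  251.04929669]
[414.9302421  242.84340848]
```

View pics/z3.png

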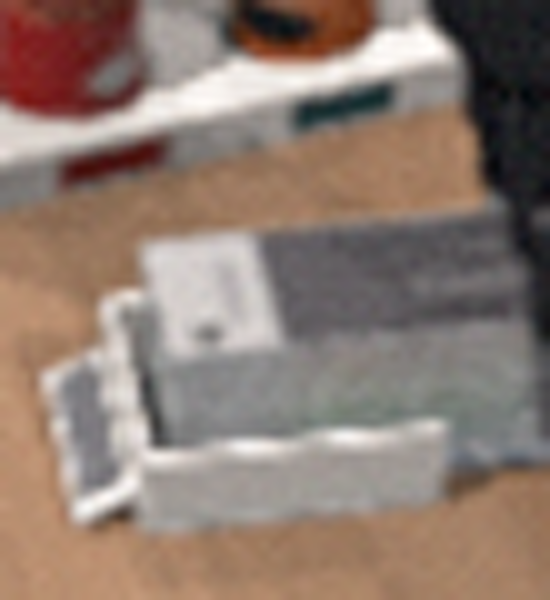

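View pics/z4.png

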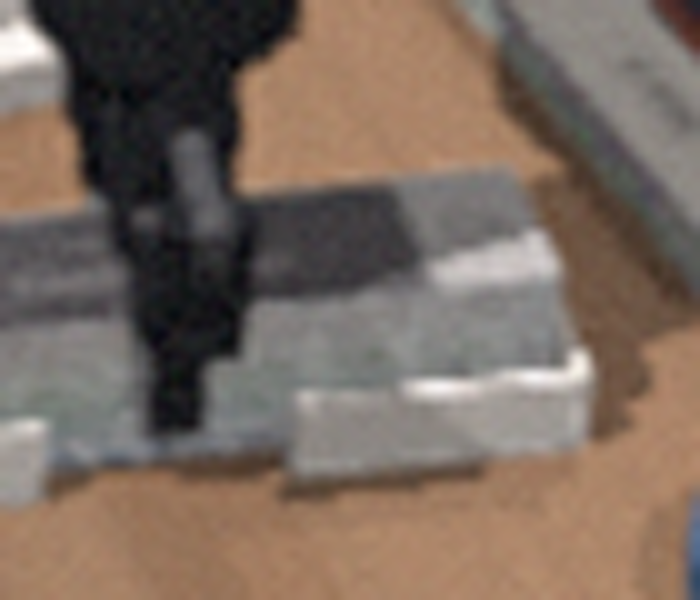

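Fan top corners at (336,250) and (415.5,242), against the fully seated predictions (335.9,251) and (414.9,242.8). It is down. Release.

```bash
python3 -m creep '[[0,0,0,0,0,0,0.35],[0,0,0,0,0,0,0.33],[0,0,0,0,0,0,0.25],[0,0,0,0,0,0,0.15],[0,0,0,0,0,0,0],[0,0,0,0,0,-5,0],[0,0,0,0,0,-15,0],[0,0,0,0,0,-25,0],[0,0,0,0,0,-30,0],[0,0,0,0,0,-30,0]]'; python3 d.py 400 250 320 0
```

```text
clock: 35.7
eef_pos: [544.0, -182.5, 290.4]
tcp_rot: [3.14, -0.009, 2.979]
contact_force: [1.2, -0.7, -0.4]
opening: 1.001
t 35.7 pos [ 544.0163 -182.5119  290.3795] rot [ 3.1404 -0.0086  2.9791] open 1.0005016792489803 F [ 1.1502 -0.6803 -0.3883]
turn [ 0.0019 -0.0084 -0.1625] shift(after turn) [144.0163 432.5119 -29.6205] shift(now) [212.3434 403.5451 -27.3182]
```

```bash
python3 -m creep '[[0,0,0,10,20,-20,0],[0,0,0,15,30,-10,0],[0,0,0,20,32,0,0],[0,0,0,20,32,0,0],[0,0,0,20,32,0,0],[0,0,0,20,32,0,0],[0,0,0,20,32,0,0],[0,0,0,20,32,0,0],[0,0,0,20,32,0,0],[0,0,0,20,32,0,0]]'; python3 -m creep '[[0,0,0,10,32,0,0],[0,0,0,10,32,0,0],[0,0,0,10,32,0,0],[0,0,0,0,32,0,0],[0,0,0,0,20,0,0],[0,0,0,0,0,0,0],[0,0,0,0,0,0,0]]'; python3 - <<'E'
from h import *
save("side","s30.png",(270,110,450,330),2.7);save("top","t30.png",(235,120,475,230),3.3)
E
```

```text
clock: 36.53
eef_pos: [410.9, 155.6, 333.5]
tcp_rot: [3.14, 0.016, 2.968]
contact_force: [-0.2, 0.2, -0.2]
opening: 1.001
clock: 37.12
eef_pos: [400.3, 319.8, 336.5]
tcp_rot: [3.136, 0.018, 2.976]
contact_force: [0.5, -0.5, -0.4]
opening: 1.001
```

View pics/s30.png

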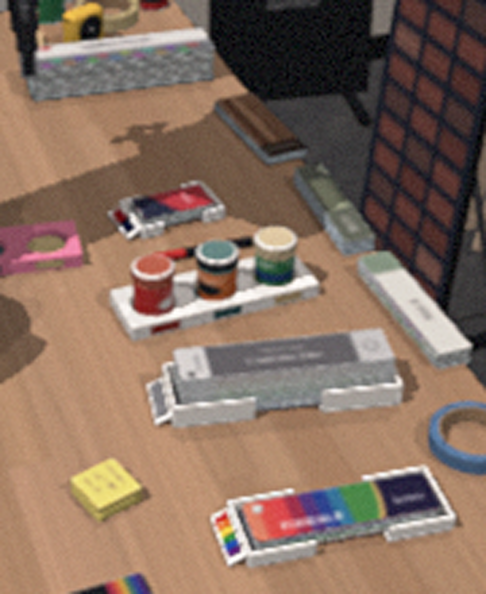

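View pics/t30.png

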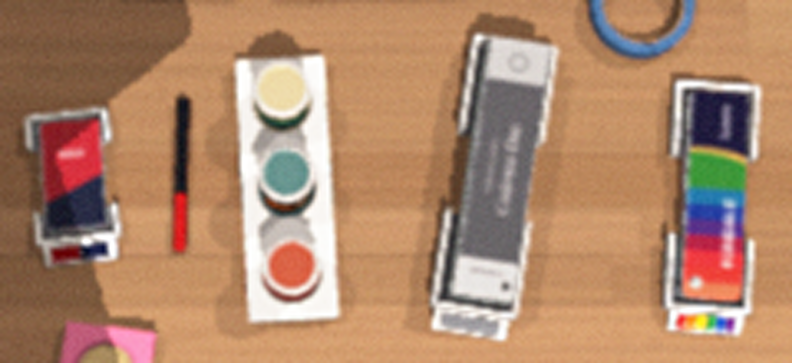

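Everything looks home. Next, a numeric check with close crops.

```bash
cat > m3.py <<'E'
from h import *
f=grab_frame("top")
hsv=cv2.cvtColor(f["color"],cv2.COLOR_RGB2HSV)
def blob(n,lo,hi,box,z):
    a,b,c,d=box; m=cv2.inRange(hsv[b:d,a:c],np.array(lo),np.array(hi))
    k,l,s,cc=cv2.connectedComponentsWithStats(m); i=1+s[1:,4].argmax()
    u,v=cc[i]+[a,b]; print(n,u,v,s[i],onz(f,u,v,z))
blob("teal",(80,50,30),(105,255,255),(305,160,340,190),68)
blob("cream",(15,40,120),(35,255,255),(305,130,340,165),68)
blob("red",(0,120,120),(12,255,255),(305,185,340,215),68)
im=f["color"][:,:,::-1]
cv2.imwrite("pics/z5.png",cv2.resize(im[125:225,362:407],None,fx=6,fy=6,interpolation=cv2.INTER_CUBIC))
g=grab_frame("side");im=g["color"][:,:,::-1]
cv2.imwrite("pics/z6.png",cv2.resize(im[190:245,305:395],None,fx=8,fy=8,interpolation=cv2.INTER_CUBIC))
for n,x,y in(("teal",536.9,-2.7),("red",461.8,-6.8),("cream",611.9,1.8)): print(n,(proj(g,(x,y,68))-[305,190]+.5)*8)
E
python3 m3.py; python3 d.py 400 320 330 0
```

```text
teal 321.3414634146341 171.8048780487805 [ 11   6  12  13 123] [539.94405303  -2.50408711  68.        ]
cream 319.7908496732026 146.2875816993464 [  8  10  15  14 153] [611.78091411   1.70094374  68.        ]
red 322.9632352941176 199.97058823529412 [ 12   9  13  13 136] [461.69897597  -6.83865521  68.        ]
teal [356.74325134 105.03400575]
red [171.94771576 147.45948526]
cream [536.13610836  63.2024285 ]
t 37.3167 pos [400.5343 317.9819 336.3973] rot [3.1366 0.0178 2.973 ] open 1.000640895838732 F [ 0.3226  0.2504 -1.0203]
turn [ 0.0035  0.0182 -0.1686] shift(after turn) [0.5343 2.0181 6.3973] shift(now) [0.9791 1.8681 6.3903]
```

View pics/z5.png

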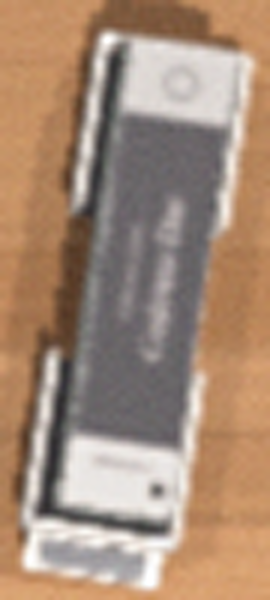

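View pics/z6.png

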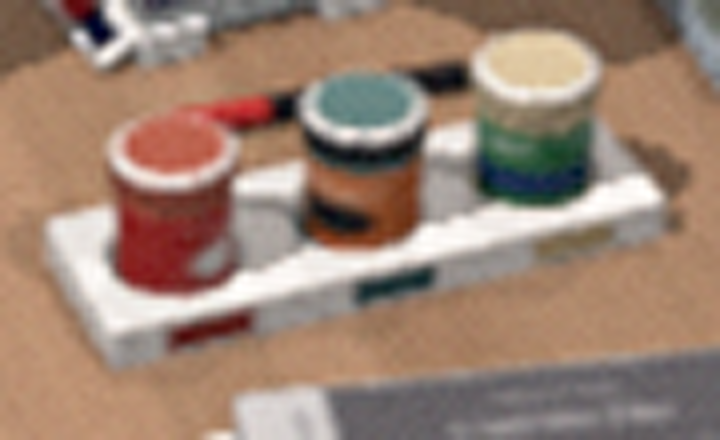

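```bash
sed -n '1,8p' m.py |sed '/pocketcr/d;/sleevcr/d' > m2.py; cat >> m2.py <<'E'
quad("sleeved",(362,125),6,55,(123,40),(248,55),(57,500),(170,517))
quad("cradle",(362,125),6,28,(100,30),(255,58),(25,530),(178,550))
E
python3 m2.py
```

```text
sleeved [ 545.72 -183.92] L 220.1572345268792 W 55.559820360803855 yaw -0.1692691455122205 yawW -0.13715940853752387
cradle [ 544.36 -182.84] L 241.2763173171958 W 73.50245764100175 yaw -0.16610258097923516 yawW -0.1591588957919045
```

All pieces are within about 3 mm of their seats and the arm is clear. Handing in.

```bash
python3 -c "
from rig import job
print(job.sign_off())"
```

```text
the job is handed in; nothing more can be done
None
```

I took the pile apart from the top and put all four pieces away, then handed the job in at about 37 s of the 122 s. The sign-off gives no verdict.

The last camera checks showed:

| Piece | Offset from its seat | Notes |
|---|---|---|
| Teal pot | about 3 mm towards the rack's +x side | upright and fully down; limit is 8 mm |
| Pocket fan | about 1.2 mm | flat, cover up, inside both cups |
| Rainbow fan | about 2 mm | flat, cover up, inside both cups |
| Sleeved fan | about 1.7 mm | flat, cover up; top corners within about 1 px of the fully seated position |
| Red and cream pots | moved under 0.2 mm | left in their wells |

- **Pink look-alike rack:** I did not touch it.
- **Setting down:** The wrist force gave no clear sign of contact for the pot or the sleeved fan. I judged those two seated from the side camera and from the arm going no lower.
- **Disagreement in the checks:** In the last top view, the short-edge and long-edge angles of the fans differ by 0.03 to 0.04 rad. I put that down to how coarsely corners can be picked at this image size; the limit is 0.2 rad.

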